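# Set up the kiosk's comb-binding machine for the next job

## Task

Set the binding machine up for the cover lying in it: pull the black selector knob up against its spring, turn it to the green sticker and let it drop fully home in its notch there, without forcing it; and slide the orange edge guide up until it just touches the edge of the blue cover without pushing the cover out of place. Leave everything else on the counter as it is.

Things in the scene. Friction and masses are not known exactly. Their poses are not given: they have to be found in the camera images.
- binder: Comb-binding machine fixed to the counter: grey base 360 x 400 mm with a cream punch head across it. Origin on the counter below the throat line; x to its rear, y to its left, z up. Deck top 40 mm up, from x = -160 mm back to the throat under the head's front face (x = 0); head top 105 mm up, x 0 to 112, y -200 to 200 mm. A handle bar lies behind at x = 215 mm, 165 mm up.
- selector_grip (a point): Black selector knob on the head's top, at x 60, y 100 mm of the binder: skirt disc 63 mm across, on it a bar grip 50 mm long, 14 mm thick, 34 mm tall. This point is on the vertical turning axis and moves with the knob; skirt top 16 mm below it, bar top 17 mm above; 137 mm above the counter when home. Its x axis runs along the bar, away from the pointer end.
- selector: The same knob, origin on its axis (105 mm up when home). A spring holds it down: 6 N home, 10 N at its stop, 10 mm up. A pin under it, 27 mm off the axis, sits 5 mm deep in a notch of the machine's index plate, so it turns only when more than 5 mm up. Let go between notches it stays 5 mm up, the pin sliding on the plate; over a notch the spring drops it home.
- selector_pointer (a point): Point 47 mm from the knob's axis on the line of its white pointer mark; turns and rises with the knob. The knob starts home, pointing to the binder's front (-x); the other notches lie roughly 36 and 72 degrees to either side.
- dot_green: Green round sticker, 12 mm across, on the head's top, about 48 mm from the knob's axis; origin at its centre. Yellow, red and blue ones mark the three other settings. They were stuck on by eye: the notch lies up to 13 degrees either way from the sticker's direction, and the pin fits it with only 2 degrees of play either way, so it must be felt for.
- guide_tab (a point): Orange edge guide at the right of the deck; slides along the binder's y only, about 3 N friction, stays where left, 110 mm travel, binder's axes. Fence 70 mm long (x), 12 mm thick (y), 16 mm tall; on it an upright tab 28 mm long (x), 12 mm thick (y), its top 42 mm above the deck. This point is the tab's middle, 28 mm above the deck.
- guide_face (a point): Middle of the guide's inner face (towards +y, the cover's side), 3 mm above the deck.
- cover_centre (a point): Loose rigid A5 cover, blue, 148 mm (x) by 210 mm (y) by 3 mm thick, about 0.1 kg, lying flat on the deck with its rear edge in the throat; this is its centre, axes as the binder's. Its right edge, which the guide must meet, is 105 mm towards -y from here.
- sticker_roll: Bystander: paper roll lying on the head's top to the right of the knob, 60 mm across, 22 mm tall; origin under its centre.
- glue_stick: Bystander: white glue stick with red cap standing on the left of the deck, 25 mm across, 86 mm tall; origin under its centre.
- newspapers: Bystander: stack of newspapers on the counter to the left, 200 x 280 x 56 mm; origin under its centre.
- magazines: Bystander: stack of magazines on the counter to the right, 280 x 210 x 45 mm; origin under its centre.
- pen_cup: Bystander: dark steel cup of pens to the left, 76 mm across, pens up to 160 mm; origin under its centre.
- sweet_jar: Bystander: amber jar with red lid at the near left, 84 mm across, 120 mm tall; origin under its centre.
- card_reader: Bystander: card payment terminal to the right, 160 x 80 x 30 mm; origin under its centre.

How it is judged:
By the outcome, as a careful person would: the job done as asked, in the order asked, and still so for the second after the job is handed in, with the robot touching nothing.
It also fails if it takes over 59 s, if anything falls off the work surface, if the arm or the gripper's body presses on something with over 40 N, if the wrist force passes 120 N, or if a joint passes its speed limit or range.

## Robot

A 7-joint arm with a two-finger parallel gripper is mounted at the origin on the work surface. World frame = base frame: x ahead of the robot, y to its left, z up, the work surface at z = 0. Lengths are in m, angles in rad, forces in N, time in s.
With the tool pointing down it reaches from about 0.4 to 0.9 m from the base axis. Payload 5.5 kg.
Tool frame: the origin (TCP) lies where the fingers leave the gripper's body, on its centre line; the fingertips stand 66 mm ahead of it and the grasp point (between the pads) lies 47 mm ahead of it (tip_extent is the z of the fingertips in the tool frame, in m); z points along the fingers, x is the direction in which the jaws open and shut, and the axes are right-handed (so a half turn about z gives the same grasp; the last joint's range is limited). The gripper opens to 92 mm and grips with 3 to 60 N. Pads are 19 mm wide; open, the fingers measure 130 mm over their backs; the gripper's body (75 mm by 190 mm) begins 47 mm behind the grasp point.
Start: joints at [1.512, 0.501, -0.427, 1.55, 0.221, 1.138, -0.21], TCP at [0.206, -0.617, 0.292] pointing down, gripper open.
Joint ranges: [-2.88, 2.88], [-0.31, 2.03], [-1.54, 1.56], [0.2, 2.42], [-1.41, 4.55], [0.19, 2.02], [-2.57, 2.57]. Speed limits (rad/s): [2.57, 2.57, 3.14, 3.14, 3.14, 3.14, 3.14].

## Interface

Orientations are given as [roll, pitch, yaw] about the fixed x, y, z axes, in that order (R = Rz(yaw) Ry(pitch) Rx(roll)).
In Python, from plant import read_state, capture, hand_in, tip_extent gives the robot as it stands.
- The arm moves only by the tool apply_moves, never from a script. Its argument "targets" is a list of rows, each an object with "fingers": the opening, from 0 (shut) to 1 (fully open); "delta_pos": the shift along the tool's x, y, z in units of 25 mm (1.0 is 25 mm), a list of three; "roll": the turn about the tool's z in units of 5 degrees (1.0 is 5 degrees). In form: [{"fingers": fingers, "delta_pos": [tx, ty, tz], "roll": roll}, ...]. A call has 1 to 20 rows; each row is the pose to reach, as a shift and turn from the pose measured when the call began, along the tool's axes at that moment; what a row does not reach only later rows make up. A row lasts 1/12 s, in which the tool goes at most 41.7 mm and 7.16 degrees, less where a joint would pass 70% of its speed; a pose out of reach is approached as far as the arm can. A call with a gripper value outside its range is refused whole. The fingers move at their own pace and stop on an object; the grip force is fixed at half the most. Time passes only in rows, so rows that repeat a pose let the fingers close. It gives the time, the measured TCP pose, the force and the opening at its end, in the units of the state.
- read_state(): the state, without advancing time (a new reading comes with each control period).
- capture(name): name is "scene" or "top" or "wrist"; returns a dict with "color" (400x640x3 uint8, red, green, blue), "fovy" (degrees; the focal length in pixels is half the picture's height over the tangent of half this angle, whatever the lens; pixels are square), "cx", "cy" (the principal point, pixels), "cam_to_world" (4x4, takes a point from camera to world coordinates); the wrist camera has in their place "mount" (4x4, takes a point from camera to tool coordinates, whose origin is the TCP and whose axes are the tool frame's). Camera axes: x right, y down, z forward; pixel columns grow to the right and rows downward; lengths in m; the calibration is good to about 2 mm. The wrist camera is an equidistant fisheye: a pixel r from the principal point sees the ray r / f radians off the axis. A picture is of the moment at which its call begins: read the wrist's pose just before it. There is no depth.
- hand_in(): hands the job in, once; it reports no verdict.
The state is a dict: "time": time; "qpos": joint angles; "joint_velocities": joint speeds; "tau": joint torques, N m; "eef_pos": TCP position; "tcp_rot": TCP orientation; "wrist_force": force on the tool from outside, world axes, zero at the start; "ft_torque": the same for the moment, N m; "opening": finger opening in m.
Only numpy, scipy, OpenCV 4.12 (cv2) and the standard library are available. Lean on these libraries where they do the work, as an engineer would, in place of code of your own. Each camera call takes 0.05 s, during which the arm holds its last target.

## Working session

There is one attempt and no reset: what is moved stays moved. The work goes in short steps, Python scripts to look and compute and a tool call to move; the robot and the scene stay as the last step left them, time stands still between calls to the robot, and variables do not carry over. Pictures are saved under pics/ and viewed, and the job is handed in when it is done.

Besides the shell and the picture viewer there is one more tool, called after "Call:" as a command line: name --argument value ..., lists and objects as JSON in quotes. apply_moves: Moves the arm, as the interface text tells. Its arguments: {"type":"object","properties":{"targets":{"type":"array"}},"required":["targets"]}

```bash
ls; mkdir -p pics; python3 - <<'E'
from plant import *
import cv2,pickle
s=read_state();print(s, tip_extent)
d={}
for n in("scene","top","wrist"):
    c=capture(n);d[n]=c;cv2.imwrite(f"pics/{n}0.png",c["color"][...,::-1]);print(n,{k:v for k,v in c.items() if k!="color"})
pickle.dump((s,d),open("c0.pkl","wb"))
E
```

```text
pics
{'time': 0.0, 'qpos': array([ 1.51220932,  0.5018691 , -0.42677411,  1.55147297,  0.22078046,
        1.13831142, -0.21028607]), 'joint_velocities': array([-0.000823  ,  0.00164539,  0.00020437,  0.00030349,  0.00238962,
       -0.00230872, -0.00057456]), 'tau': array([-3.48832136e-04, -5.66590297e+01, -5.81600994e+00, -2.79117322e+01,
       -6.86106551e-02,  3.07356007e-02,  1.98482580e-04]), 'eef_pos': array([ 0.20533272, -0.61609146,  0.29115385]), 'tcp_rot': array([-3.14151657e+00,  2.00703780e-03, -1.24895908e+00]), 'wrist_force': array([-0.18005859,  0.07240327, -0.24497135]), 'ft_torque': array([ 0.00476713, -0.03205193,  0.02757187]), 'opening': 0.09169835829742624} 0.0655
scene {'fovy': 50.97673880097813, 'cx': 323.0131472942027, 'cy': 199.2606472636715, 'cam_to_world': array([[ 0.1096706 ,  0.63346386, -0.76596077,  1.35821315],
       [ 0.99389978, -0.06086162,  0.09197331, -0.11453583],
       [ 0.01164416, -0.77137501, -0.63627432,  0.84878838],
       [ 0.        ,  0.        ,  0.        ,  1.        ]])}
top {'fovy': 51.97483750982268, 'cx': 316.90350854109715, 'cy': 200.88044949873202, 'cam_to_world': array([[ 0.01969891, -0.99818011,  0.05699499,  0.40557607],
       [-0.99979586, -0.01992285, -0.00336348,  0.00642402],
       [ 0.00449287, -0.05691709, -0.9983688 ,  1.50431514],
       [ 0.        ,  0.        ,  0.        ,  1.        ]])}
wrist {'fovy': 65.70646984690485, 'cx': 319.22536900178324, 'cy': 201.8321520635395, 'mount': array([[ 9.99998781e-01,  2.10768440e-04,  1.54686121e-03,
        -2.47516480e-04],
       [-6.36809541e-04,  9.59734226e-01,  2.80908900e-01,
        -7.50981585e-02],
       [-1.42536891e-03, -2.80909542e-01,  9.59733191e-01,
        -9.28188062e-02],
       [ 0.00000000e+00,  0.00000000e+00,  0.00000000e+00,
         1.00000000e+00]])}
```

View pics/scene0.png

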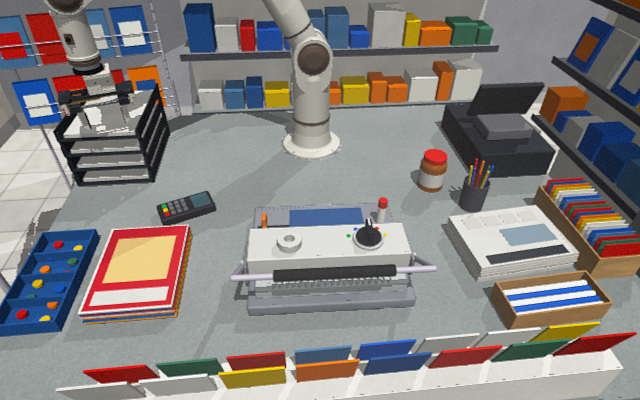

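View pics/top0.png

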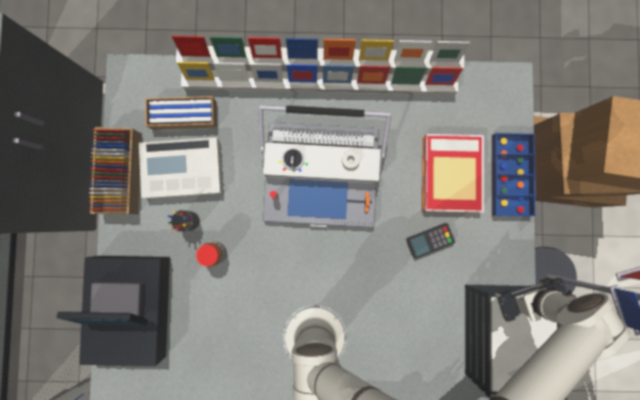

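View pics/wrist0.png

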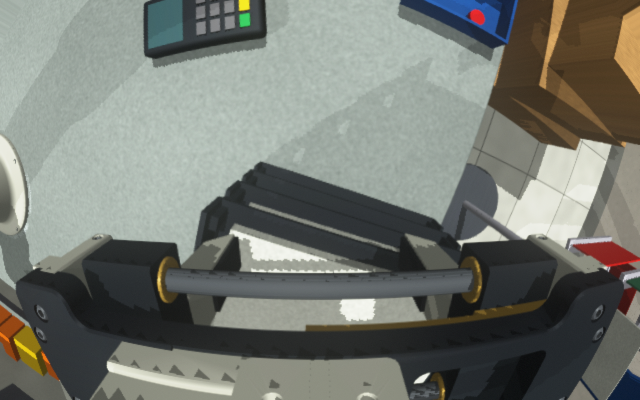

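The top view shows the binder at about (320,165), the knob at (292,158), the roll at (350,158), the orange guide at (367,202), the cover at (317,200) and the glue stick at (274,195). Next I'll enlarge both views and measure.

```bash
cat > h.py <<'E'
import numpy as np,cv2,pickle
from scipy.spatial.transform import Rotation as R
def rays(c,uv,s=None):
    uv=np.atleast_2d(np.array(uv,float)); f=200/np.tan(np.radians(c["fovy"])/2)
    d=(uv-[c["cx"],c["cy"]])/f
    if "mount" in c:
        r=np.linalg.norm(d,axis=1,keepdims=True); v=np.c_[np.sin(r)*d/np.maximum(r,1e-9),np.cos(r)]
        T=np.eye(4);T[:3,:3]=R.from_euler("xyz",s["tcp_rot"]).as_matrix();T[:3,3]=s["eef_pos"];T=T@c["mount"]
    else: v=np.c_[d,np.ones(len(d))];T=c["cam_to_world"]
    return T[:3,3],v@T[:3,:3].T
def onz(c,uv,z,s=None):
    o,v=rays(c,uv,s); return o+v*((z-o[2])/v[:,2])[:,None]
def proj(c,P,s=None):
    f=200/np.tan(np.radians(c["fovy"])/2)
    if "mount" in c:
        T=np.eye(4);T[:3,:3]=R.from_euler("xyz",s["tcp_rot"]).as_matrix();T[:3,3]=s["eef_pos"];T=T@c["mount"]
    else:T=c["cam_to_world"]
    p=(np.atleast_2d(P)-T[:3,3])@T[:3,:3]
    if "mount" in c:
        q=np.linalg.norm(p[:,:2],axis=1,keepdims=True);th=np.arctan2(q[:,0],p[:,2])[:,None];d=p[:,:2]/np.maximum(q,1e-9)*th
    else: d=p[:,:2]/p[:,2:]
    return d*f+[c["cx"],c["cy"]]
def crop(c,u0,u1,v0,v1,k,name):
    im=cv2.resize(c["color"][v0:v1,u0:u1,::-1],None,fx=k,fy=k,interpolation=cv2.INTER_CUBIC);cv2.imwrite("pics/"+name,im)
E
python3 - <<'E'
from h import *
s,d=pickle.load(open("c0.pkl","rb"))
crop(d["top"],255,395,100,235,5,"t1.png");crop(d["scene"],230,440,185,315,3.8,"s1.png")
E
```

```text
(no output)
```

View pics/t1.png

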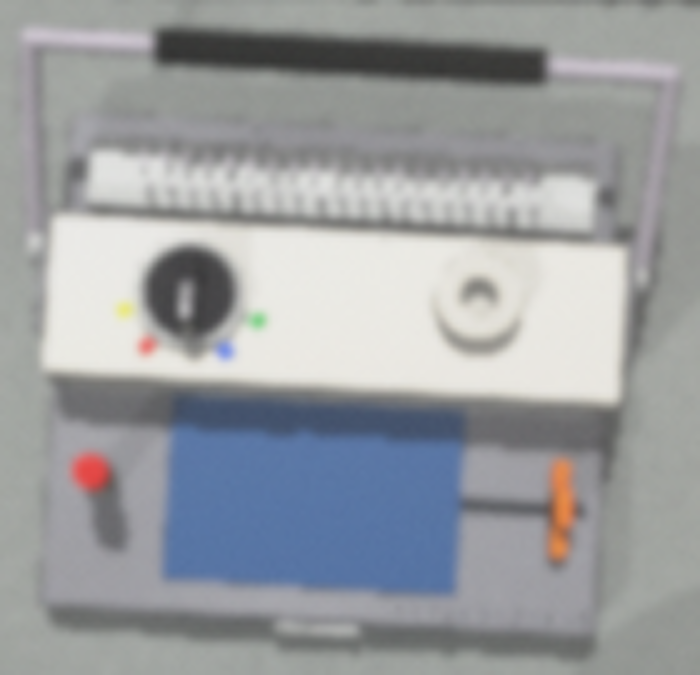

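View pics/s1.png

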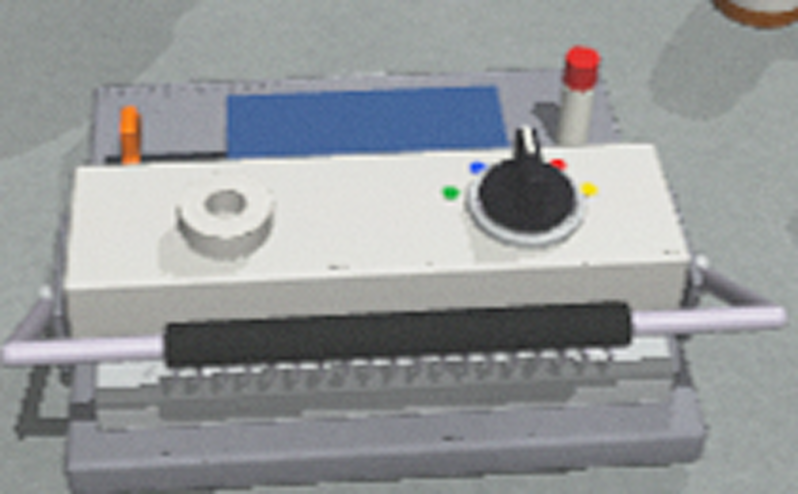

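```bash
python3 - <<'E'
from h import *
s,d=pickle.load(open("c0.pkl","rb"))
def T(u,v): return [255+(u+.5)/5-.5,100+(v+.5)/5-.5]
def S(u,v): return [230+(u+.5)/3.8-.5,185+(v+.5)/3.8-.5]
t,c=d["top"],d["scene"]
print("head top",onz(t,[T(54,213),T(630,246),T(622,403),T(42,374)],.105).round(4).tolist())
print("head scene",onz(c,[S(77,167),S(655,145),S(686,261),S(66,290)],.105).round(4).tolist())
print("cover top",onz(t,[T(462,433),T(455,594),T(163,579),T(172,430)],.043).round(4).tolist())
print("cover sc",onz(c,[S(227,96),S(498,87)],.043).round(4).tolist())
for n,z,lo,hi in(("green",.105,(50,120,60),(75,255,255)),("blue",.105,(112,140,100),(125,255,255)),("orange",.082,(8,150,100),(15,255,255)),("yellow",.105,(25,120,100),(32,255,255))):
  for nm,im,roi in(("top",t,(265,395,140,225)),("sc",c,(240,420,205,260))):
    h=cv2.cvtColor(im["color"],cv2.COLOR_RGB2HSV);m=cv2.inRange(h,lo,hi)
    M=np.zeros_like(m);M[roi[2]:roi[3],roi[0]:roi[1]]=m[roi[2]:roi[3],roi[0]:roi[1]]
    k,l,st,ce=cv2.connectedComponentsWithStats(M)
    for i in range(1,k):
      if st[i,4]>2: print(n,nm,st[i].tolist(),ce[i].round(1),onz(im,ce[i],z).round(4))
print("knob",onz(t,T(189,290),.121))
print("knob sc",onz(c,S(527,195),.121))
E
```

```text
head top [[0.6842, 0.1829, 0.105], [0.6694, -0.214, 0.105], [0.5607, -0.2097, 0.105], [0.5726, 0.1882, 0.105]]
head scene [[0.5622, -0.2064, 0.105], [0.5788, 0.1882, 0.105], [0.6871, 0.1802, 0.105], [0.6729, -0.2106, 0.105]]
cover top [[0.5437, -0.1051, 0.043], [0.4286, -0.1019, 0.043], [0.4351, 0.1062, 0.043], [0.5417, 0.1023, 0.043]]
cover sc [[0.4274, -0.1014, 0.043], [0.437, 0.1085, 0.043]]
green sc [347, 234, 4, 3, 9] [348.1 235.1] [[0.6104 0.0405 0.105 ]]
blue sc [354, 228, 3, 2, 6] [355.  228.5] [[0.5882 0.0619 0.105 ]]
orange top [366, 193, 3, 18, 39] [366.7 201.2] [[ 0.489  -0.1714  0.082 ]]
orange sc [262, 213, 5, 15, 64] [263.7 220.4] [[ 0.5089 -0.1729  0.082 ]]
yellow sc [383, 233, 4, 3, 10] [384.5 234.2] [[0.6162 0.133  0.105 ]]
knob [[0.63010179 0.08787668 0.121     ]]
knob sc [[0.63430863 0.08643215 0.121     ]]
```

Call:
apply_moves --targets '[{"fingers":1,"delta_pos":[0,0,-1.2],"roll":0},{"fingers":1,"delta_pos":[0,0,-2.4],"roll":0},{"fingers":1,"delta_pos":[-1.2,-1.4,-2.4],"roll":0.3},{"fingers":1,"delta_pos":[-2.3,-2.7,-2.4],"roll":0.6},{"fingers":1,"delta_pos":[-3.4,-4.0,-2.4],"roll":0.9},{"fingers":1,"delta_pos":[-4.5,-5.3,-2.4],"roll":1.2},{"fingers":1,"delta_pos":[-5.6,-6.6,-2.4],"roll":1.5},{"fingers":1,"delta_pos":[-6.7,-7.9,-2.4],"roll":1.8},{"fingers":1,"delta_pos":[-7.8,-9.2,-2.4],"roll":2.1},{"fingers":1,"delta_pos":[-8.9,-10.5,-2.4],"roll":2.4},{"fingers":1,"delta_pos":[-10,-11.8,-2.4],"roll":2.7},{"fingers":1,"delta_pos":[-11.1,-13.1,-2.4],"roll":3},{"fingers":1,"delta_pos":[-12.2,-14.4,-2.4],"roll":3.3},{"fingers":1,"delta_pos":[-13.3,-15.7,-2.4],"roll":3.6},{"fingers":1,"delta_pos":[-14.4,-17,-2.4],"roll":3.9},{"fingers":1,"delta_pos":[-15.5,-18.3,-2.4],"roll":4.1},{"fingers":1,"delta_pos":[-16.6,-19.6,-2.4],"roll":4.1},{"fingers":1,"delta_pos":[-17.7,-20.9,-2.4],"roll":4.1},{"fingers":1,"delta_pos":[-18.8,-22.2,-2.4],"roll":4.1},{"fingers":1,"delta_pos":[-19.9,-23.5,-2.4],"roll":4.1}]'

```text
time: 1.82
eef_pos: [0.5957, 0.0261, 0.3519]
tcp_rot: [3.141, 0.001, -1.607]
wrist_force: [1.0, -0.3, 0.7]
opening: 0.0919
```

Call:
apply_moves --targets '[{"fingers":1,"delta_pos":[-1.3,-0.7,0],"roll":0},{"fingers":1,"delta_pos":[-2.5,-1.35,0],"roll":0},{"fingers":1,"delta_pos":[-2.5,-1.35,0],"roll":0},{"fingers":0.6,"delta_pos":[-2.5,-1.35,0],"roll":0}]'

```text
time: 2.15
eef_pos: [0.6315, 0.0906, 0.3511]
tcp_rot: [3.139, 0.003, -1.602]
wrist_force: [-0.1, 0.2, 0.7]
opening: 0.0885
```

```bash
cat > cap.py <<'E'
import sys
from plant import *
from h import *
n=sys.argv[1]
s=read_state();c=capture("wrist");pickle.dump((s,c),open(n+".pkl","wb"))
cv2.imwrite(f"pics/{n}.png",c["color"][...,::-1])
for k in("time","eef_pos","tcp_rot","wrist_force","ft_torque","opening","qpos"):print(k,np.round(s[k],4))
E
python3 cap.py w1
```

```text
time 2.15
eef_pos [0.6315 0.0906 0.3511]
tcp_rot [ 3.1393e+00  2.7000e-03 -1.6022e+00]
wrist_force [-0.0749  0.1831  0.7119]
ft_torque [-0.0242  0.0436  0.0072]
opening 0.0885
qpos [ 0.3404  0.4977 -0.7475  1.506   0.3427  1.2748 -2.0494]
```

View pics/w1.png

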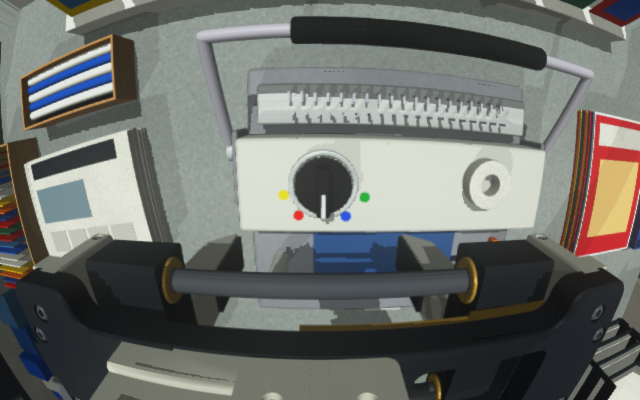

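The wrist view shows the knob skirt centred near (323,184), its pointer straight down, green dot (365,197), blue (346,216), red (298,215) and yellow (283,195).

```bash
python3 - <<'E'
from h import *
s,c=pickle.load(open("w1.pkl","rb"))
crop(c,230,550,125,265,2.5,"w1c.png")
h=cv2.cvtColor(c["color"],cv2.COLOR_RGB2HSV)
P={}
for n,lo,hi in(("green",(50,120,60),(75,255,255)),("blue",(112,150,120),(125,255,255)),("yellow",(25,120,100),(32,255,255)),("red",(0,150,120),(6,255,255))):
    M=np.zeros(h.shape[:2],np.uint8);M[170:232,260:400]=cv2.inRange(h,lo,hi)[170:232,260:400]
    k,l,st,ce=cv2.connectedComponentsWithStats(M);i=1+st[1:,4].argmax()
    P[n]=onz(c,ce[i],.105,s)[0];print(n,st[i].tolist(),P[n].round(4))
M=np.zeros(h.shape[:2],np.uint8);M[140:225,270:360]=((h[...,2]<70))[140:225,270:360]
k,l,st,ce=cv2.connectedComponentsWithStats(M);i=1+st[1:,4].argmax();print(st[i],ce[i])
cn,_=cv2.findContours((l==i).astype(np.uint8),0,2);e=cv2.fitEllipse(cn[0]);print(e,onz(c,e[0],.121,s))
# circle fit of dots
A=np.array([P[k][:2] for k in P]);x=np.linalg.lstsq(np.c_[2*A,np.ones(4)],(A**2).sum(1),rcond=None)[0];print("dots centre",x[:2],np.sqrt(x[2]+x[:2]@x[:2]))
E
```

```text
green [360, 193, 9, 9, 68] [0.6112 0.04   0.105 ]
blue [341, 212, 9, 9, 63] [0.5891 0.0619 0.105 ]
yellow [279, 190, 10, 10, 77] [0.6168 0.1323 0.105 ]
red [294, 211, 9, 9, 66] [0.5919 0.1165 0.105 ]
[ 295  158   57   60 2349] [322.80885483 184.57726692]
((322.5350646972656, 185.3123779296875), (54.94962692260742, 55.873329162597656), 25.773487091064453) [[0.63000071 0.08721241 0.121     ]]
dots centre [0.63154711 0.08557661] 0.04941511866393629
```

View pics/w1c.png

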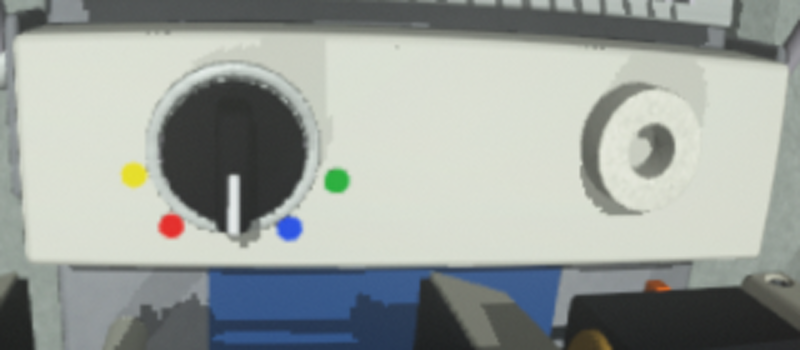

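Call:
apply_moves --targets '[{"fingers":0.6,"delta_pos":[0.14,0.02,1],"roll":0},{"fingers":0.6,"delta_pos":[0.14,0.02,2],"roll":0},{"fingers":0.6,"delta_pos":[0.14,0.02,3],"roll":0},{"fingers":0.6,"delta_pos":[0.14,0.02,3.8],"roll":0},{"fingers":0.6,"delta_pos":[0.14,0.02,4.2],"roll":0},{"fingers":0.6,"delta_pos":[0.14,0.02,4.2],"roll":0}]'

```text
time: 2.7
eef_pos: [0.6289, 0.0819, 0.2436]
tcp_rot: [3.135, -0.001, -1.608]
wrist_force: [-0.1, 0.4, 1.0]
opening: 0.0557
```

```bash
python3 cap.py w2
```

```text
time 2.7
eef_pos [0.6289 0.0819 0.2436]
tcp_rot [ 3.1346e+00 -1.0000e-03 -1.6080e+00]
wrist_force [-0.1201  0.3735  0.9642]
ft_torque [ 0.0126 -0.0055 -0.0025]
opening 0.0557
qpos [ 0.3249  0.5893 -0.7014  1.6254  0.4152  1.0888 -2.0995]
```

View pics/w2.png

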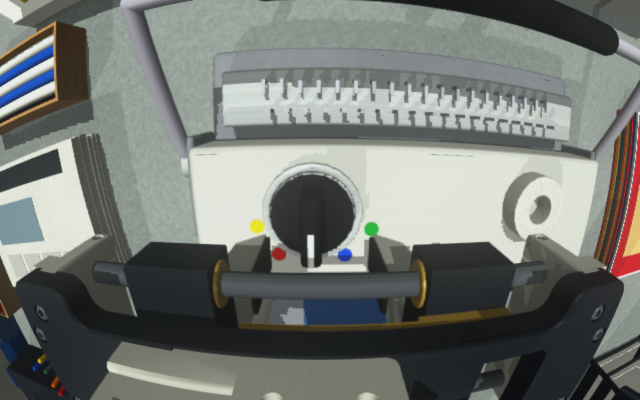

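The skirt is now near (312,213), with the pointer mark at (310,250), slightly left of the fingers' midline (~319).

```bash
python3 - <<'E'
from h import *
s,c=pickle.load(open("w2.pkl","rb"))
h=cv2.cvtColor(c["color"],cv2.COLOR_RGB2HSV);P={}
for n,lo,hi in(("green",(50,120,60),(75,255,255)),("blue",(112,150,120),(125,255,255)),("yellow",(25,120,100),(32,255,255)),("red",(0,150,120),(6,255,255))):
    M=np.zeros(h.shape[:2],np.uint8);M[200:264,240:390]=cv2.inRange(h,lo,hi)[200:264,240:390]
    k,l,st,ce=cv2.connectedComponentsWithStats(M);i=1+st[1:,4].argmax()
    P[n]=onz(c,ce[i],.105,s)[0];print(n,st[i].tolist(),P[n].round(4))
A=np.array([P[k][:2] for k in P]);x=np.linalg.lstsq(np.c_[2*A,np.ones(4)],(A**2).sum(1),rcond=None)[0];print("dots centre",x[:2],np.sqrt(x[2]+x[:2]@x[:2]))
# skirt edges: rows scan
g=h[...,2]
for v in range(195,226,6):
    r=g[v,255:370];print(v,255+np.where(r<75)[0][[0,-1]],onz(c,[[255+np.where(r<75)[0].mean(),v]],.121,s).round(4))
print(onz(c,[[310,236],[310.5,266]],.154,s))
for p in ([.631,.087,.154],[.631,.087,.121],[.631,.0835,.121]):print(proj(c,p,s))
E
python3 - <<'E'
import cv2
im=cv2.imread('pics/w2.png');cv2.imwrite('pics/w2c.png',cv2.resize(im[150:280,220:400],None,fx=4,fy=4))
E
```

```text
green [365, 223, 13, 13, 137] [0.6111 0.0402 0.105 ]
blue [338, 249, 14, 12, 125] [0.5888 0.0619 0.105 ]
yellow [250, 220, 14, 13, 147] [0.6168 0.1325 0.105 ]
red [272, 248, 14, 12, 123] [0.5916 0.1167 0.105 ]
dots centre [0.63098897 0.08581322] 0.049289285772374056
195 [276 347] [[0.6456 0.0864 0.121 ]]
201 [272 350] [[0.6411 0.087  0.121 ]]
207 [272 352] [[0.6365 0.0864 0.121 ]]
213 [271 352] [[0.6319 0.087  0.121 ]]
219 [272 352] [[0.6272 0.0868 0.121 ]]
225 [273 351] [[0.6225 0.0871 0.121 ]]
[[0.62762811 0.08745771 0.154     ]
 [0.60588268 0.08817147 0.154     ]]
[[310.47165414 231.08245434]]
[[311.55996261 214.15263624]]
[[316.32803817 213.98589631]]
```

View pics/w2c.png

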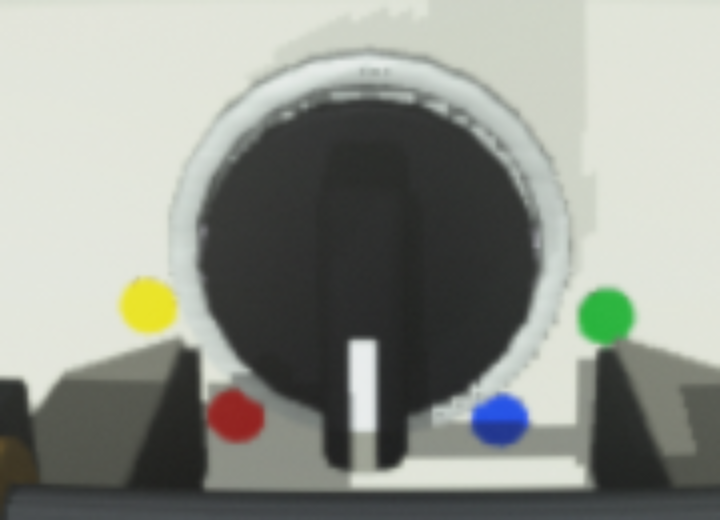

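Call:
apply_moves --targets '[{"fingers":0.6,"delta_pos":[-0.21,-0.08,0.5],"roll":0},{"fingers":0.6,"delta_pos":[-0.21,-0.08,1.1],"roll":0},{"fingers":0.6,"delta_pos":[-0.21,-0.08,1.6],"roll":0},{"fingers":0.6,"delta_pos":[-0.21,-0.08,1.9],"roll":0},{"fingers":0.6,"delta_pos":[-0.21,-0.08,2.0],"roll":0},{"fingers":0.6,"delta_pos":[-0.21,-0.08,2.0],"roll":0},{"fingers":0.6,"delta_pos":[-0.21,-0.08,2.0],"roll":0}]'

```text
time: 3.33
eef_pos: [0.6322, 0.0882, 0.1959]
tcp_rot: [3.138, 0.0, -1.607]
wrist_force: [-0.1, 0.5, -0.8]
opening: 0.0551
```

Call:
apply_moves --targets '[{"fingers":0.4,"delta_pos":[0.05,0.05,0.1],"roll":0},{"fingers":0.3,"delta_pos":[0.05,0.05,0.1],"roll":0},{"fingers":0.25,"delta_pos":[0.05,0.05,0.1],"roll":0},{"fingers":0.25,"delta_pos":[0.05,0.05,0.1],"roll":0}]'

```text
time: 3.67
eef_pos: [0.6311, 0.0869, 0.1938]
tcp_rot: [3.139, 0.0, -1.608]
wrist_force: [-0.2, 0.2, -0.1]
opening: 0.0332
```

```bash
python3 cap.py w3;python3 - <<'E'
import cv2
im=cv2.imread('pics/w3.png');cv2.imwrite('pics/w3c.png',cv2.resize(im[150:300,210:420],None,fx=3.5,fy=3.5))
E
```

```text
time 3.6667
eef_pos [0.6311 0.0869 0.1938]
tcp_rot [ 3.1385e+00  1.0000e-04 -1.6075e+00]
wrist_force [-0.2494  0.1672 -0.1176]
ft_torque [ 0.0452 -0.0344  0.0354]
opening 0.0332
qpos [ 0.2968  0.6468 -0.6724  1.6576  0.4598  1.0042 -2.1377]
```

View pics/w3c.png

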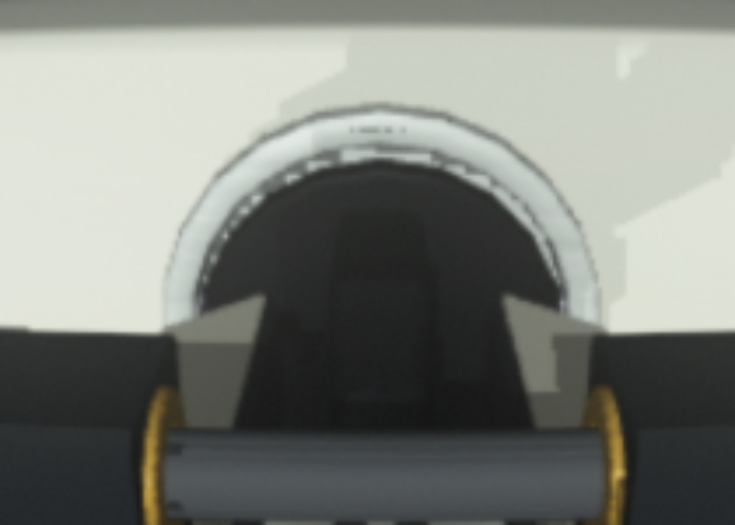

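The bar sits midway between the two pads, and the pads are aligned with it. I'll close on it.

Call:
apply_moves --targets '[{"fingers":0.2,"delta_pos":[0,0,0],"roll":0},{"fingers":0.15,"delta_pos":[0,0,0],"roll":0},{"fingers":0.1,"delta_pos":[0,0,0],"roll":0},{"fingers":0.0,"delta_pos":[0,0,0],"roll":0},{"fingers":0.0,"delta_pos":[0,0,0],"roll":0},{"fingers":0.0,"delta_pos":[0,0,0],"roll":0}]'

```text
time: 4.22
eef_pos: [0.6312, 0.0873, 0.1939]
tcp_rot: [3.139, 0.001, -1.607]
wrist_force: [0.2, 1.5, 1.2]
opening: 0.0137
```

```bash
cat > st.py <<'E'
from plant import *
import numpy as np
s=read_state()
for k in("time","eef_pos","tcp_rot","wrist_force","ft_torque","opening"):print(k,np.round(s[k],4))
print("yaw",np.degrees(s["tcp_rot"][2]).round(2),"turned",(np.degrees(s["tcp_rot"][2])+92.1).round(2))
E
python3 st.py
```

```text
time 4.2167
eef_pos [0.6312 0.0873 0.1939]
tcp_rot [ 3.1388e+00  6.0000e-04 -1.6073e+00]
wrist_force [0.16   1.5235 1.1908]
ft_torque [ 0.2703 -0.0147 -0.0166]
opening 0.0137
yaw -92.09 turned 0.01
```

Gripped well, with low side forces. Next I'll lift about 8 mm.

Call:
apply_moves --targets '[{"fingers":0.0,"delta_pos":[0,0,-0.1],"roll":0},{"fingers":0.0,"delta_pos":[0,0,-0.2],"roll":0},{"fingers":0.0,"delta_pos":[0,0,-0.3],"roll":0},{"fingers":0.0,"delta_pos":[0,0,-0.3],"roll":0},{"fingers":0.0,"delta_pos":[0,0,-0.3],"roll":0}]'

```text
time: 4.63
eef_pos: [0.6311, 0.0873, 0.2009]
tcp_rot: [3.138, 0.001, -1.607]
wrist_force: [2.8, 2.1, -10.1]
opening: 0.0139
```

```bash
python3 st.py
```

```text
time 4.6333
eef_pos [0.6311 0.0873 0.2009]
tcp_rot [ 3.1383e+00  8.0000e-04 -1.6073e+00]
wrist_force [  2.8093   2.1446 -10.0644]
ft_torque [ 0.4581 -0.9376 -0.0431]
opening 0.0139
yaw -92.09 turned 0.01
```

Call:
apply_moves --targets '[{"fingers":0.0,"delta_pos":[0,0,-0.04],"roll":-0.3},{"fingers":0.0,"delta_pos":[0,0,-0.04],"roll":-0.8},{"fingers":0.0,"delta_pos":[0,0,-0.04],"roll":-1.4},{"fingers":0.0,"delta_pos":[0,0,-0.04],"roll":-2.0},{"fingers":0.0,"delta_pos":[0,0,-0.04],"roll":-2.5},{"fingers":0.0,"delta_pos":[0,0,-0.04],"roll":-3.0},{"fingers":0.0,"delta_pos":[0,0,-0.04],"roll":-3.0}]'

```text
time: 5.22
eef_pos: [0.6311, 0.0876, 0.2016]
tcp_rot: [3.139, 0.002, -1.343]
wrist_force: [3.1, 2.6, -9.8]
opening: 0.0137
```

```bash
python3 st.py
```

```text
time 5.2167
eef_pos [0.6311 0.0876 0.2016]
tcp_rot [ 3.1388e+00  2.4000e-03 -1.3426e+00]
wrist_force [ 3.1255  2.6128 -9.8124]
ft_torque [ 0.7247 -1.0125  0.0281]
opening 0.0137
yaw -76.93 turned 15.17
```

Call:
apply_moves --targets '[{"fingers":0.0,"delta_pos":[0,0,0],"roll":-0.5},{"fingers":0.0,"delta_pos":[0,0,0],"roll":-1.2},{"fingers":0.0,"delta_pos":[0,0,0],"roll":-2.0},{"fingers":0.0,"delta_pos":[0,0,0],"roll":-2.8},{"fingers":0.0,"delta_pos":[0,0,0],"roll":-3.6},{"fingers":0.0,"delta_pos":[0,0,0],"roll":-4.4},{"fingers":0.0,"delta_pos":[0,0,0],"roll":-5.2},{"fingers":0.0,"delta_pos":[0,0,0],"roll":-6.0},{"fingers":0.0,"delta_pos":[0,0,0],"roll":-6.6},{"fingers":0.0,"delta_pos":[0,0,0],"roll":-7.2},{"fingers":0.0,"delta_pos":[0,0,0],"roll":-7.2},{"fingers":0.0,"delta_pos":[0,0,0],"roll":-7.2}]'

```text
time: 6.22
eef_pos: [0.6307, 0.0883, 0.2013]
tcp_rot: [3.141, 0.005, -0.714]
wrist_force: [3.6, 4.0, -9.3]
opening: 0.0142
```

```bash
python3 st.py; python3 cap.py w4
```

```text
time 6.2167
eef_pos [0.6307 0.0883 0.2013]
tcp_rot [ 3.1411  0.0048 -0.7142]
wrist_force [ 3.6224  4.0138 -9.3467]
ft_torque [ 0.8944 -0.8324  0.0102]
opening 0.0142
yaw -40.92 turned 51.18
time 6.2167
eef_pos [0.6307 0.0883 0.2013]
tcp_rot [ 3.1411  0.0048 -0.7142]
wrist_force [ 3.6224  4.0138 -9.3467]
ft_torque [ 0.8944 -0.8324  0.0102]
opening 0.0142
qpos [ 0.42    0.7111 -0.8743  1.6487  0.6007  1.0757 -1.3466]
```

View pics/w4.png

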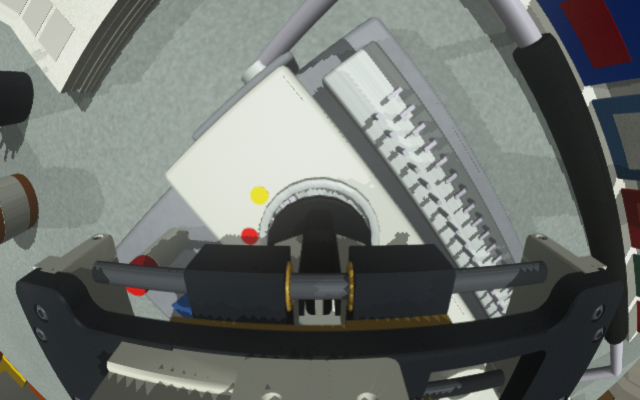

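Call:
apply_moves --targets '[{"fingers":0.0,"delta_pos":[0,0,0.04],"roll":0},{"fingers":0.0,"delta_pos":[0,0,0.08],"roll":0},{"fingers":0.0,"delta_pos":[0,0,0.08],"roll":0},{"fingers":0.17,"delta_pos":[0,0,0.08],"roll":0},{"fingers":0.17,"delta_pos":[0,0,0.08],"roll":0},{"fingers":0.17,"delta_pos":[0,0,0.08],"roll":0}]'

```text
time: 6.77
eef_pos: [0.6308, 0.0877, 0.2002]
tcp_rot: [3.14, 0.004, -0.715]
wrist_force: [-0.2, -0.2, -0.1]
opening: 0.0157
```

```bash
python3 st.py
```

```text
time 6.7667
eef_pos [0.6308 0.0877 0.2002]
tcp_rot [ 3.1404  0.0037 -0.715 ]
wrist_force [-0.2408 -0.1663 -0.1315]
ft_torque [-0.0035  0.0059 -0.0802]
opening 0.0157
yaw -40.97 turned 51.13
```

Call:
apply_moves --targets '[{"fingers":0.17,"delta_pos":[0,0,0],"roll":-0.3},{"fingers":0.17,"delta_pos":[0,0,0],"roll":-0.6},{"fingers":0.17,"delta_pos":[0,0,0],"roll":-1.0},{"fingers":0.17,"delta_pos":[0,0,0],"roll":-1.0}]'

```text
time: 7.1
eef_pos: [0.6307, 0.0883, 0.2006]
tcp_rot: [3.141, 0.004, -0.625]
wrist_force: [-2.4, 1.2, 2.3]
opening: 0.0158
```

```bash
python3 st.py
```

```text
time 7.1
eef_pos [0.6307 0.0883 0.2006]
tcp_rot [ 3.1411  0.0042 -0.6248]
wrist_force [-2.3933  1.1757  2.318 ]
ft_torque [0.3225 0.3504 0.0133]
opening 0.0158
yaw -35.8 turned 56.3
```

Call:
apply_moves --targets '[{"fingers":0.17,"delta_pos":[0.04,0.02,0],"roll":-0.2},{"fingers":0.17,"delta_pos":[0.04,0.02,0],"roll":-0.4},{"fingers":0.17,"delta_pos":[0.04,0.02,0],"roll":-0.4}]'

```text
time: 7.35
eef_pos: [0.6308, 0.0882, 0.2007]
tcp_rot: [-3.141, 0.005, -0.588]
wrist_force: [-2.7, 3.5, 1.6]
opening: 0.0156
```

```bash
python3 st.py
```

```text
time 7.35
eef_pos [0.6308 0.0882 0.2007]
tcp_rot [-3.1413  0.0054 -0.5882]
wrist_force [-2.7074  3.5004  1.6087]
ft_torque [ 0.7582  0.5756 -0.2068]
opening 0.0156
yaw -33.7 turned 58.4
```

Call:
apply_moves --targets '[{"fingers":0.17,"delta_pos":[-0.03,0,0],"roll":0},{"fingers":0.17,"delta_pos":[-0.03,0,0],"roll":0}]'

```text
time: 7.52
eef_pos: [0.6305, 0.0883, 0.2008]
tcp_rot: [-3.141, 0.005, -0.589]
wrist_force: [-0.6, 2.3, 0.1]
opening: 0.0159
```

```bash
python3 st.py
```

```text
time 7.5167
eef_pos [0.6305 0.0883 0.2008]
tcp_rot [-3.1411  0.0045 -0.5886]
wrist_force [-0.6041  2.3214  0.0832]
ft_torque [ 0.4281  0.0097 -0.1985]
opening 0.0159
yaw -33.73 turned 58.37
```

Call:
apply_moves --targets '[{"fingers":0.17,"delta_pos":[-0.02,0,0],"roll":-0.2},{"fingers":0.17,"delta_pos":[-0.02,0,0],"roll":-0.4},{"fingers":0.17,"delta_pos":[-0.02,0,0],"roll":-0.4}]'

```text
time: 7.77
eef_pos: [0.6304, 0.0884, 0.2008]
tcp_rot: [-3.141, 0.004, -0.553]
wrist_force: [0.2, 1.8, -0.8]
opening: 0.0154
```

```bash
python3 st.py;python3 cap.py w5;python3 - <<'E'
import cv2
im=cv2.imread('pics/w5.png');cv2.imwrite('pics/w5c.png',cv2.resize(im[150:320,220:420],None,fx=3.5,fy=3.5))
E
```

```text
time 7.7667
eef_pos [0.6304 0.0884 0.2008]
tcp_rot [-3.1407  0.004  -0.5526]
wrist_force [ 0.1938  1.8025 -0.839 ]
ft_torque [ 0.3362 -0.1177 -0.1624]
opening 0.0154
yaw -31.66 turned 60.44
time 7.7667
eef_pos [0.6304 0.0884 0.2008]
tcp_rot [-3.1407  0.004  -0.5526]
wrist_force [ 0.1938  1.8025 -0.839 ]
ft_torque [ 0.3362 -0.1177 -0.1624]
opening 0.0154
qpos [ 0.4396  0.7261 -0.9085  1.65    0.6287  1.0864 -1.2051]
```

View pics/w5c.png

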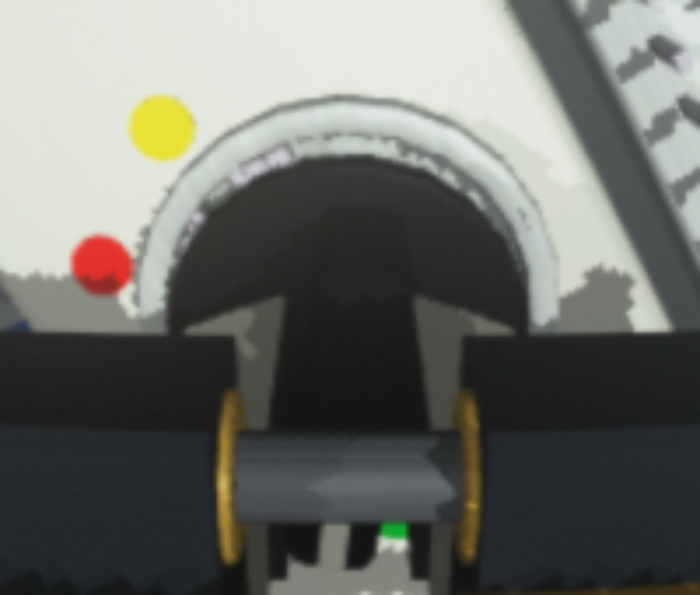

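Call:
apply_moves --targets '[{"fingers":0.17,"delta_pos":[0,0,0],"roll":-0.2},{"fingers":0.17,"delta_pos":[0,0,0],"roll":-0.4},{"fingers":0.17,"delta_pos":[0,0,0],"roll":-0.4}]'

```text
time: 8.07
eef_pos: [0.6304, 0.0884, 0.2009]
tcp_rot: [-3.14, 0.004, -0.517]
wrist_force: [-1.0, 1.7, -0.0]
opening: 0.0159
```

```bash
python3 st.py
```

```text
time 8.0667
eef_pos [0.6304 0.0884 0.2009]
tcp_rot [-3.1405  0.004  -0.5172]
wrist_force [-1.0382  1.6892 -0.0147]
ft_torque [ 0.3926 -0.017  -0.1506]
opening 0.0159
yaw -29.64 turned 62.46
```

Call:
apply_moves --targets '[{"fingers":0.17,"delta_pos":[0,0,0],"roll":-0.2},{"fingers":0.17,"delta_pos":[0,0,0],"roll":-0.4},{"fingers":0.17,"delta_pos":[0,0,0],"roll":-0.4}]'

```text
time: 8.32
eef_pos: [0.6304, 0.0884, 0.2008]
tcp_rot: [-3.14, 0.004, -0.481]
wrist_force: [-0.3, 1.9, 0.0]
opening: 0.0157
```

```bash
python3 st.py
```

```text
time 8.3167
eef_pos [0.6304 0.0884 0.2008]
tcp_rot [-3.1403  0.0042 -0.4809]
wrist_force [-0.2613  1.8724  0.045 ]
ft_torque [ 0.395   0.0085 -0.1754]
opening 0.0157
yaw -27.55 turned 64.55
```

Call:
apply_moves --targets '[{"fingers":0.17,"delta_pos":[0,0,0],"roll":-0.2},{"fingers":0.17,"delta_pos":[0,0,0],"roll":-0.4},{"fingers":0.17,"delta_pos":[0,0,0],"roll":-0.4}]'

```text
time: 8.57
eef_pos: [0.6303, 0.0884, 0.2008]
tcp_rot: [-3.14, 0.004, -0.444]
wrist_force: [-1.0, 2.9, -0.2]
opening: 0.0155
```

```bash
python3 st.py
```

```text
time 8.5667
eef_pos [0.6303 0.0884 0.2008]
tcp_rot [-3.1401  0.0042 -0.4445]
wrist_force [-1.0151  2.9317 -0.2315]
ft_torque [ 0.4217  0.0561 -0.2124]
opening 0.0155
yaw -25.47 turned 66.63
```

Call:
apply_moves --targets '[{"fingers":0.17,"delta_pos":[0,0,0],"roll":-0.2},{"fingers":0.17,"delta_pos":[0,0,0],"roll":-0.4},{"fingers":0.17,"delta_pos":[0,0,0],"roll":-0.4}]'

```text
time: 8.82
eef_pos: [0.6303, 0.0884, 0.2007]
tcp_rot: [-3.14, 0.004, -0.408]
wrist_force: [-0.2, 2.5, -0.2]
opening: 0.0156
```

```bash
python3 st.py
```

```text
time 8.8167
eef_pos [0.6303 0.0884 0.2007]
tcp_rot [-3.14    0.0043 -0.4081]
wrist_force [-0.1705  2.4995 -0.1743]
ft_torque [ 0.403   0.0787 -0.1659]
opening 0.0156
yaw -23.38 turned 68.72
```

Call:
apply_moves --targets '[{"fingers":0.17,"delta_pos":[0,0,0],"roll":-0.2},{"fingers":0.17,"delta_pos":[0,0,0],"roll":-0.4},{"fingers":0.17,"delta_pos":[0,0,0],"roll":-0.4}]'

```text
time: 9.07
eef_pos: [0.6303, 0.0884, 0.2006]
tcp_rot: [-3.14, 0.004, -0.372]
wrist_force: [-0.6, 2.3, 0.1]
opening: 0.0156
```

```bash
python3 st.py
```

```text
time 9.0667
eef_pos [0.6303 0.0884 0.2006]
tcp_rot [-3.1398  0.0044 -0.3717]
wrist_force [-0.6476  2.3369  0.0937]
ft_torque [ 0.4099  0.0362 -0.1366]
opening 0.0156
yaw -21.3 turned 70.8
```

Call:
apply_moves --targets '[{"fingers":0.17,"delta_pos":[0,0,0],"roll":-0.2},{"fingers":0.17,"delta_pos":[0,0,0],"roll":-0.4},{"fingers":0.17,"delta_pos":[0,0,0],"roll":-0.4}]'

```text
time: 9.32
eef_pos: [0.6302, 0.0884, 0.2004]
tcp_rot: [-3.14, 0.004, -0.335]
wrist_force: [-1.0, 2.8, -2.3]
opening: 0.0157
```

```bash
python3 st.py
```

```text
time 9.3167
eef_pos [0.6302 0.0884 0.2004]
tcp_rot [-3.1396  0.0045 -0.3352]
wrist_force [-0.9906  2.8226 -2.3163]
ft_torque [ 0.4221 -0.1054 -0.1109]
opening 0.0157
yaw -19.2 turned 72.9
```

```bash
python3 cap.py w6;python3 - <<'E'
import cv2
im=cv2.imread('pics/w6.png');cv2.imwrite('pics/w6c.png',cv2.resize(im[150:320,220:420],None,fx=3.5,fy=3.5))
E
```

```text
time 9.3167
eef_pos [0.6302 0.0884 0.2004]
tcp_rot [-3.1396  0.0045 -0.3352]
wrist_force [-0.9906  2.8226 -2.3163]
ft_torque [ 0.4221 -0.1054 -0.1109]
opening 0.0157
qpos [ 0.4646  0.7485 -0.9539  1.6495  0.6654  1.1046 -1.0128]
```

View pics/w6c.png

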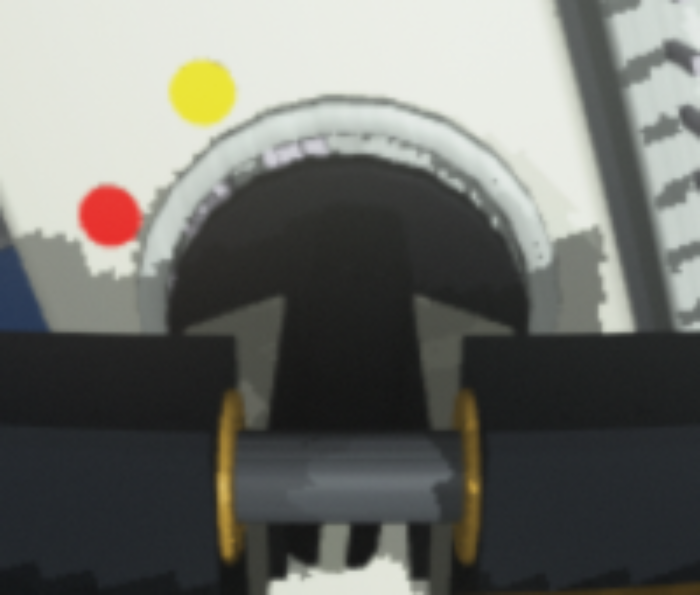

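Call:
apply_moves --targets '[{"fingers":0.17,"delta_pos":[0,0,0],"roll":-0.2},{"fingers":0.17,"delta_pos":[0,0,0],"roll":-0.4},{"fingers":0.17,"delta_pos":[0,0,0],"roll":-0.4}]'

```text
time: 9.62
eef_pos: [0.6301, 0.0881, 0.2003]
tcp_rot: [-3.14, 0.005, -0.3]
wrist_force: [-1.3, 1.0, -0.6]
opening: 0.0158
```

```bash
python3 st.py
```

```text
time 9.6167
eef_pos [0.6301 0.0881 0.2003]
tcp_rot [-3.14    0.0047 -0.2999]
wrist_force [-1.2845  1.0307 -0.6454]
ft_torque [ 0.2716  0.0928 -0.0343]
opening 0.0158
yaw -17.18 turned 74.92
```

Call:
apply_moves --targets '[{"fingers":0.17,"delta_pos":[0,0,0],"roll":-0.2},{"fingers":0.17,"delta_pos":[0,0,0],"roll":-0.3},{"fingers":0.17,"delta_pos":[0,0,0],"roll":-0.3}]'

```text
time: 9.87
eef_pos: [0.6301, 0.0881, 0.2003]
tcp_rot: [-3.14, 0.005, -0.273]
wrist_force: [-0.6, 1.0, -0.4]
opening: 0.0157
```

```bash
python3 st.py;  python3 cap.py w7;python3 - <<'E'
import cv2
im=cv2.imread('pics/w7.png');cv2.imwrite('pics/w7c.png',cv2.resize(im[150:320,220:420],None,fx=3.5,fy=3.5))
E
```

```text
time 9.8667
eef_pos [0.6301 0.0881 0.2003]
tcp_rot [-3.1399  0.0047 -0.2729]
wrist_force [-0.5799  1.0411 -0.45  ]
ft_torque [ 0.3407  0.1124 -0.0059]
opening 0.0157
yaw -15.64 turned 76.46
time 9.8667
eef_pos [0.6301 0.0881 0.2003]
tcp_rot [-3.1399  0.0047 -0.2729]
wrist_force [-0.5799  1.0411 -0.45  ]
ft_torque [ 0.3407  0.1124 -0.0059]
opening 0.0157
qpos [ 0.4716  0.7551 -0.9665  1.6495  0.6761  1.1105 -0.9575]
```

View pics/w7c.png

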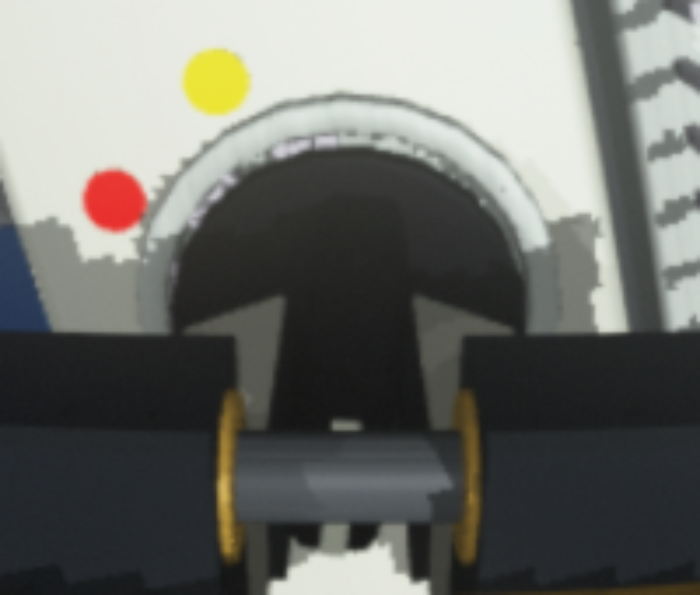

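The pointer mark is visible above the rod at (345,425), the disc edge has moved and the torque has gone. It looks as though the knob dropped home. I'll open the fingers, rise and check.

Call:
apply_moves --targets '[{"fingers":0.3,"delta_pos":[0,0,0],"roll":0},{"fingers":0.6,"delta_pos":[0,0,0],"roll":0},{"fingers":0.6,"delta_pos":[0,0,0],"roll":0},{"fingers":0.6,"delta_pos":[0,0,0],"roll":0},{"fingers":0.6,"delta_pos":[0,0,-0.6],"roll":0},{"fingers":0.6,"delta_pos":[0,0,-1.3],"roll":0},{"fingers":0.6,"delta_pos":[0,0,-1.7],"roll":0},{"fingers":0.6,"delta_pos":[0,0,-1.7],"roll":0},{"fingers":0.6,"delta_pos":[0,0,-1.7],"roll":0}]'

```text
time: 10.67
eef_pos: [0.6307, 0.088, 0.2439]
tcp_rot: [-3.139, 0.003, -0.274]
wrist_force: [0.2, -0.3, -0.0]
opening: 0.0549
```

```bash
python3 cap.py w8;python3 - <<'E'
import cv2
im=cv2.imread('pics/w8.png');cv2.imwrite('pics/w8c.png',cv2.resize(im[150:290,220:420],None,fx=4,fy=4))
E
```

```text
time 10.6667
eef_pos [0.6307 0.088  0.2439]
tcp_rot [-3.1395e+00  2.7000e-03 -2.7370e-01]
wrist_force [ 0.2024 -0.3178 -0.024 ]
ft_torque [-0.1507 -0.0688  0.0296]
opening 0.0549
qpos [ 0.4914  0.7098 -1.0016  1.6167  0.6335  1.1748 -0.929 ]
```

View pics/w8c.png

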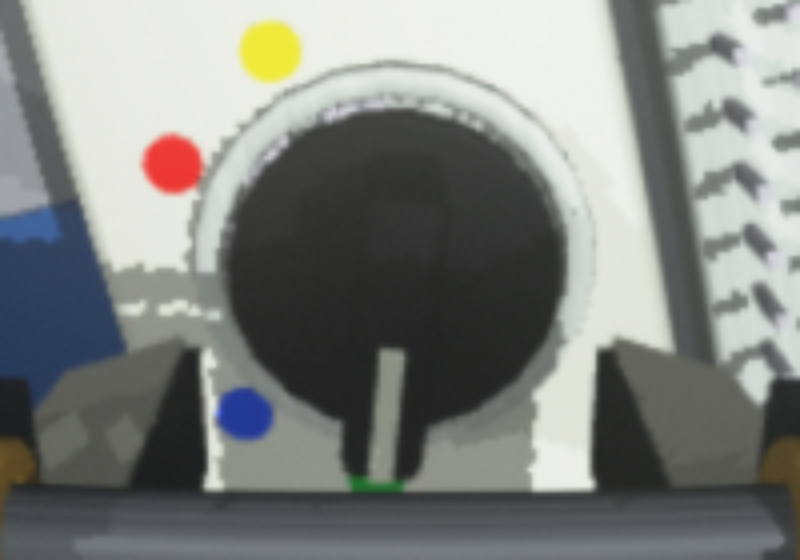

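```bash
python3 - <<'E'
from h import *
for n in("w2","w8"):
    s,c=pickle.load(open(n+".pkl","rb"))
    g=cv2.cvtColor(c["color"],cv2.COLOR_RGB2HSV)[...,2]
    best=0
    M=np.zeros(g.shape,np.uint8);M[160:232,255:380]=(g<75)[160:232,255:380]
    for z in(.121,.126):
      D=[]
      for v in range(192,232,2):
        w=np.where(M[v])[0]
        if len(w): D.append((w[-1]-w[0]+1,v,w[0]-.5,w[-1]+.5))
      d,v,a,b=max(D);p=onz(c,[[a,v],[b,v]],z,s);print(n,z,d,v,"width",np.linalg.norm(p[0]-p[1]).round(4),p.mean(0).round(4))
s,c=pickle.load(open("w8.pkl","rb"))
def C(u,v):return [220+(u+.5)/4-.5,150+(v+.5)/4-.5]
p=onz(c,[C(392,349),C(381,482)],.154,s);print(p.round(4))
a=np.array([.631,.0875])
d=p[1,:2]-p[0,:2];ang=lambda d:np.degrees(np.arctan2(-d[1],-d[0]))
print("mark dir from -x",ang(d),"axis to tip",ang(p[1,:2]-a),"green",ang(np.array([.6111,.0401])-a),"(+2.1 for binder)")
E
```

```text
w2 0.121 84 216 width 0.0621 [0.6295 0.0872 0.121 ]
w2 0.126 84 216 width 0.0607 [0.6313 0.087  0.126 ]
w8 0.121 84 218 width 0.0624 [0.6294 0.0884 0.121 ]
w8 0.126 84 218 width 0.0609 [0.6299 0.0901 0.126 ]
[[0.6287 0.0873 0.154 ]
 [0.6203 0.0645 0.154 ]]
mark dir from -x 69.9052799956169 axis to tip 65.0993715704799 green 67.22581490571325 (+2.1 for binder)
```

Skirt width is 84 px in both w2 and w8 (5 mm up would give 86), and the pointer is at about 72°, so the knob is home. The green sticker lies at 69°. Next is the guide: I'll rise, turn back and go above the tab.

Call:
apply_moves --targets '[{"fingers":0.6,"delta_pos":[0,0,-1],"roll":0},{"fingers":0.6,"delta_pos":[0,0,-2.2],"roll":0.6},{"fingers":0.6,"delta_pos":[-0.2,0.8,-2.2],"roll":1.7},{"fingers":0.6,"delta_pos":[-0.5,1.8,-2.2],"roll":2.8},{"fingers":0.6,"delta_pos":[-0.7,2.8,-2.2],"roll":3.9},{"fingers":0.6,"delta_pos":[-0.9,3.8,-2.2],"roll":5},{"fingers":0.6,"delta_pos":[-1.1,4.8,-2.2],"roll":6.1},{"fingers":0.6,"delta_pos":[-1.3,5.8,-2.2],"roll":7.2},{"fingers":0.6,"delta_pos":[-1.5,6.8,-2.2],"roll":8.3},{"fingers":0.6,"delta_pos":[-1.7,7.8,-2.2],"roll":9.4},{"fingers":0.6,"delta_pos":[-2,8.8,-2.2],"roll":10.5},{"fingers":0.6,"delta_pos":[-2.2,9.8,-2.2],"roll":11.6},{"fingers":0.6,"delta_pos":[-2.4,10.8,-2.2],"roll":12.7},{"fingers":0.6,"delta_pos":[-2.65,11.5,-2.2],"roll":13.8},{"fingers":0.6,"delta_pos":[-2.65,11.5,-2.2],"roll":14.8},{"fingers":0.6,"delta_pos":[-2.65,11.5,-2.2],"roll":15.3},{"fingers":0.6,"delta_pos":[-2.65,11.5,-2.2],"roll":15.3},{"fingers":0.6,"delta_pos":[-2.65,11.5,-2.2],"roll":15.3}]'

```text
time: 12.22
eef_pos: [0.4885, -0.1712, 0.2972]
tcp_rot: [3.137, 0.002, -1.607]
wrist_force: [1.3, -0.2, 0.5]
opening: 0.0552
```

```bash
python3 cap.py g1
```

```text
time 12.2167
eef_pos [ 0.4885 -0.1712  0.2972]
tcp_rot [ 3.1368e+00  2.5000e-03 -1.6073e+00]
wrist_force [ 1.2852 -0.2344  0.4879]
ft_torque [ 0.0283  0.0354 -0.0196]
opening 0.0552
qpos [ 0.9709  0.3286 -0.8219  1.8618  0.2704  1.0726 -1.5637]
```

View pics/g1.png

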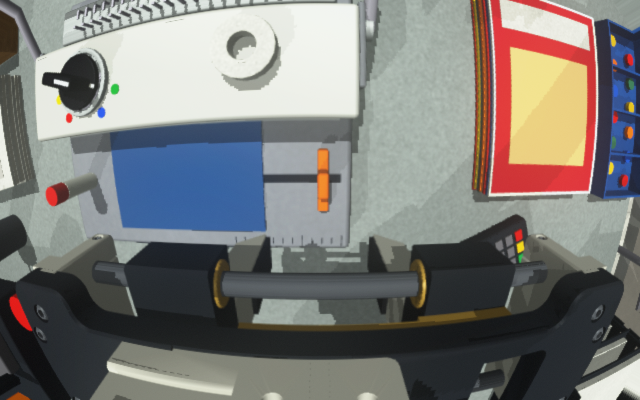

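```bash
python3 - <<'E'
from h import *
s,c=pickle.load(open("g1.pkl","rb"))
crop(c,30,140,40,130,6,"g1k.png")
crop(c,220,350,130,250,5,"g1g.png")
for r in(-.025,0,.025):
  for z in(.121,.154):
    a=np.radians(180+69.9);print(r,z,proj(c,[.631+r*np.cos(a),.0875+r*np.sin(a),z],s))
h=cv2.cvtColor(c["color"],cv2.COLOR_RGB2HSV)
M=np.zeros(h.shape[:2],np.uint8);M[130:230,290:360]=cv2.inRange(h,(5,150,80),(17,255,255))[130:230,290:360]
k,l,st,ce=cv2.connectedComponentsWithStats(M);print(st[1:],ce[1:])
E
```

```text
-0.025 0.121 [[60.60339952 76.47887582]]
-0.025 0.154 [[40.16732483 75.72013596]]
0 0.121 [[74.1884551  79.26133594]]
0 0.154 [[53.56620158 78.43870398]]
0.025 0.121 [[89.06207781 82.42209761]]
0.025 0.154 [[68.41437409 81.56094858]]
[[317 149  12  62 646]] [[322.64860681 179.75541796]]
```

View pics/g1k.png

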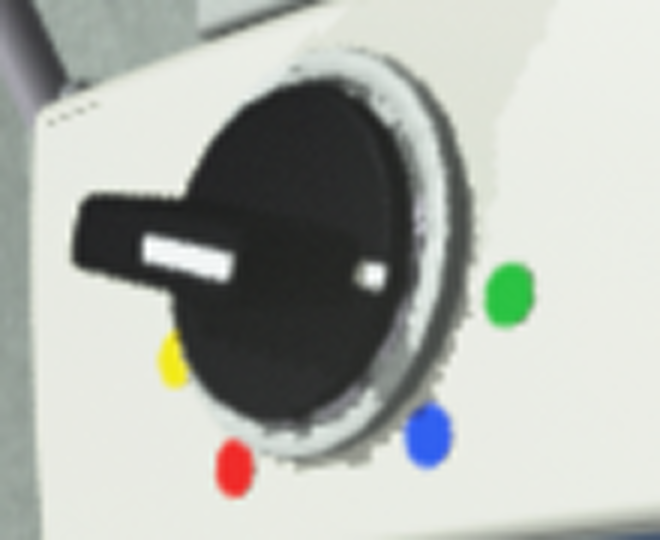

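View pics/g1g.png

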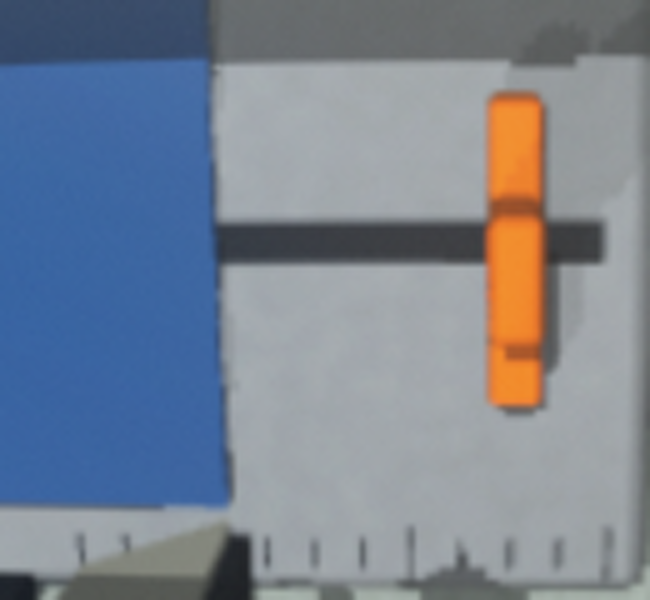

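```bash
python3 - <<'E'
from h import *
s,c=pickle.load(open("g1.pkl","rb"))
def C(u,v):return [220+(u+.5)/5-.5,130+(v+.5)/5-.5]
print("fence L/R top",onz(c,[C(487,100),C(487,400),C(543,100),C(543,400)],.056,s).round(4).tolist())
print("fence ends",onz(c,[C(515,93),C(515,409)],.056,s).round(4).tolist())
print("tab top",onz(c,[C(487,213),C(545,213),C(487,346),C(545,346)],.082,s).round(4).tolist())
p=onz(c,[C(211,62),C(217,230),C(223,350),C(229,500)],.043,s);print("cover R",p.round(4).tolist())
E
```

```text
fence L/R top [[0.5237, -0.17, 0.056], [0.4557, -0.1674, 0.056], [0.5233, -0.1821, 0.056], [0.4553, -0.1801, 0.056]]
fence ends [[0.5251, -0.1761, 0.056], [0.4534, -0.1737, 0.056]]
tab top [[0.5039, -0.1695, 0.082], [0.5035, -0.1812, 0.082], [0.4759, -0.1684, 0.082], [0.4755, -0.1804, 0.082]]
cover R [[0.5338, -0.1078, 0.043], [0.4949, -0.1064, 0.043], [0.466, -0.1054, 0.043], [0.4281, -0.1035, 0.043]]
```

Call:
apply_moves --targets '[{"fingers":0.5,"delta_pos":[0.15,-0.05,1.2],"roll":0},{"fingers":0.5,"delta_pos":[0.15,-0.05,2.4],"roll":0},{"fingers":0.5,"delta_pos":[0.15,-0.05,3.6],"roll":0},{"fingers":0.5,"delta_pos":[0.15,-0.05,4.5],"roll":0},{"fingers":0.5,"delta_pos":[0.15,-0.05,5.0],"roll":0},{"fingers":0.5,"delta_pos":[0.15,-0.05,5.0],"roll":0},{"fingers":0.5,"delta_pos":[0.15,-0.05,5.0],"roll":0}]'

```text
time: 12.85
eef_pos: [0.4895, -0.1739, 0.1723]
tcp_rot: [3.136, 0.004, -1.605]
wrist_force: [-0.3, 0.2, 0.8]
opening: 0.0459
```

```bash
python3 cap.py g2
```

```text
time 12.85
eef_pos [ 0.4895 -0.1739  0.1723]
tcp_rot [ 3.1364  0.0035 -1.6055]
wrist_force [-0.3322  0.1596  0.756 ]
ft_torque [-0.0001 -0.0132  0.0099]
opening 0.0459
qpos [ 0.8743  0.5036 -0.7244  1.9641  0.4395  0.842  -1.6959]
```

View pics/g2.png

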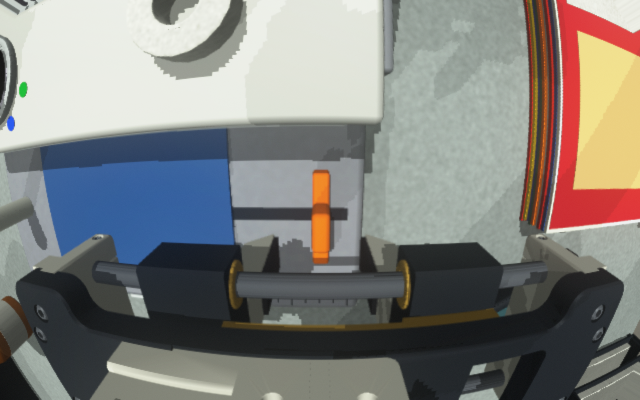

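Call:
apply_moves --targets '[{"fingers":0.5,"delta_pos":[0.03,0,0.6],"roll":0},{"fingers":0.5,"delta_pos":[0.03,0,1.2],"roll":0},{"fingers":0.5,"delta_pos":[0.03,0,1.7],"roll":0},{"fingers":0.5,"delta_pos":[0.03,0,2.0],"roll":0},{"fingers":0.5,"delta_pos":[0.03,0,2.0],"roll":0},{"fingers":0.4,"delta_pos":[0.03,0,2.0],"roll":0},{"fingers":0.3,"delta_pos":[0.03,0,2.0],"roll":0},{"fingers":0.2,"delta_pos":[0.03,0,2.0],"roll":0},{"fingers":0.2,"delta_pos":[0.03,0,2.0],"roll":0}]'

```text
time: 13.65
eef_pos: [0.4904, -0.175, 0.1239]
tcp_rot: [3.139, 0.002, -1.606]
wrist_force: [-0.1, 0.9, -0.1]
opening: 0.024
```

```bash
python3 cap.py g3
```

```text
time 13.65
eef_pos [ 0.4904 -0.175   0.1239]
tcp_rot [ 3.1394e+00  2.1000e-03 -1.6058e+00]
wrist_force [-0.0954  0.8713 -0.1095]
ft_torque [ 0.0574 -0.011   0.0342]
opening 0.024
qpos [ 0.8267  0.5776 -0.6675  1.9871  0.5146  0.7528 -1.755 ]
```

View pics/g3.png

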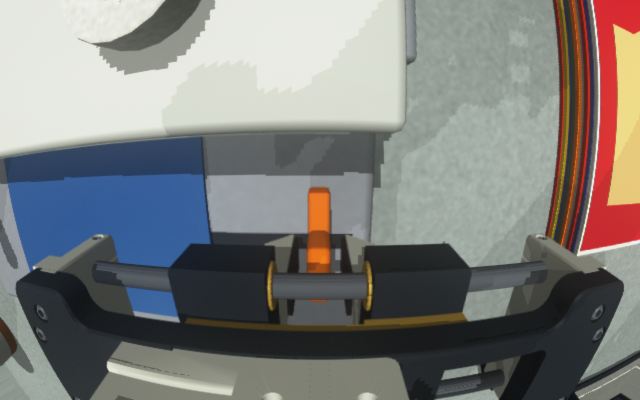

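Call:
apply_moves --targets '[{"fingers":0.15,"delta_pos":[0,0,0],"roll":0},{"fingers":0.1,"delta_pos":[0,0,0],"roll":0},{"fingers":0,"delta_pos":[0,0,0],"roll":0},{"fingers":0,"delta_pos":[0,0,0],"roll":0},{"fingers":0,"delta_pos":[0,0,0],"roll":0}]'

```text
time: 14.12
eef_pos: [0.4906, -0.175, 0.1241]
tcp_rot: [3.14, 0.002, -1.606]
wrist_force: [-0.2, 0.4, 5.1]
opening: 0.0115
```

```bash
python3 cap.py g4; python3 - <<'E'
from h import *
s,c=pickle.load(open("g4.pkl","rb"));crop(c,180,360,120,260,4,"g4c.png")
E
```

```text
time 14.1167
eef_pos [ 0.4906 -0.175   0.1241]
tcp_rot [ 3.1396e+00  2.0000e-03 -1.6059e+00]
wrist_force [-0.2244  0.3575  5.1404]
ft_torque [ 0.1155  0.2015 -0.0804]
opening 0.0115
qpos [ 0.8266  0.5774 -0.6676  1.9869  0.5144  0.753  -1.755 ]
```

View pics/g4c.png

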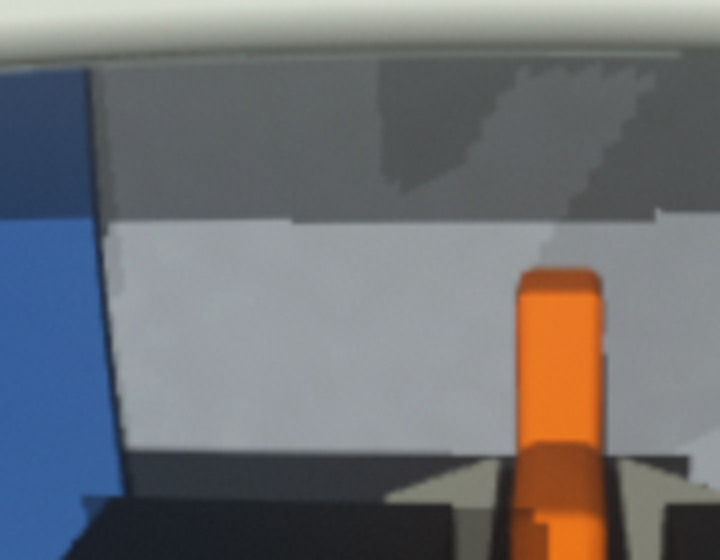

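```bash
cat > gap.py <<'E'
import sys
from h import *
# usage: gap.py pkl ; crop 180,120 x4 coords: auto edges by colour on rows
s,c=pickle.load(open(sys.argv[1]+".pkl","rb"))
h=cv2.cvtColor(c["color"],cv2.COLOR_RGB2HSV)
o=cv2.inRange(h,(5,150,60),(18,255,255))>0;b=cv2.inRange(h,(100,110,40),(120,255,255))>0
R_=R.from_euler("z",-2.2,degrees=True).as_matrix()[:2,:2];o0=np.array([.5674,-.0105])
F=[];C=[]
for v in range(160,236,4):
    w=np.where(o[v,200:400])[0]
    if len(w)>5: F.append(onz(c,[200+w[0]-.5,v],.056,s)[0])
    w=np.where(b[v,150:400])[0]
    if len(w)>5: C.append(onz(c,[150+w[-1]+.5,v],.043,s)[0])
F=(np.array(F)[:,:2]-o0)@R_;C=(np.array(C)[:,:2]-o0)@R_
print("fence x,y mm",(1e3*F).round(1).tolist());print("cover",(1e3*C).round(1).tolist())
print("gap mm",1e3*(np.median(C[:,1])-np.median(F[:,1])))
E
python3 gap.py g4
```

```text
fence x,y mm [[-34.8, -163.1], [-37.0, -162.1], [-39.3, -161.5], [-41.5, -161.5], [-43.8, -161.5], [-46.0, -161.5], [-48.3, -161.5], [-50.6, -161.5], [-53.0, -161.4], [-55.3, -161.4], [-57.7, -161.4], [-60.1, -161.9]]
cover [[-20.7, -97.3], [-23.2, -97.8], [-25.6, -97.6], [-28.0, -98.0], [-30.5, -97.8], [-32.9, -98.3], [-35.4, -98.1], [-37.9, -97.8], [-40.4, -98.3], [-42.9, -98.0], [-45.5, -97.8], [-48.0, -98.2], [-50.6, -97.9], [-53.2, -98.3], [-55.8, -98.0], [-58.4, -98.4], [-61.1, -98.0], [-63.8, -98.4], [-66.5, -98.1]]
gap mm 63.44388784054735
```

Call:
apply_moves --targets '[{"fingers":0,"delta_pos":[-0.15,0,0],"roll":0},{"fingers":0,"delta_pos":[-0.4,0,0],"roll":0},{"fingers":0,"delta_pos":[-0.7,0,0],"roll":0},{"fingers":0,"delta_pos":[-1.0,0,0],"roll":0},{"fingers":0,"delta_pos":[-1.3,0,0],"roll":0},{"fingers":0,"delta_pos":[-1.6,0,0],"roll":0},{"fingers":0,"delta_pos":[-1.8,0,0],"roll":0},{"fingers":0,"delta_pos":[-2.0,0,0],"roll":0},{"fingers":0,"delta_pos":[-2.1,0,0],"roll":0},{"fingers":0,"delta_pos":[-2.2,0,0],"roll":0},{"fingers":0,"delta_pos":[-2.2,0,0],"roll":0},{"fingers":0,"delta_pos":[-2.2,0,0],"roll":0}]'

```text
time: 15.17
eef_pos: [0.4926, -0.1192, 0.1241]
tcp_rot: [3.14, 0.003, -1.605]
wrist_force: [2.2, 0.9, -1.3]
opening: 0.012
```

```bash
python3 cap.py g5; python3 gap.py g5;python3 - <<'E'
from h import *
s,c=pickle.load(open("g5.pkl","rb"));crop(c,250,370,130,260,5,"g5c.png")
E
```

```text
time 15.1667
eef_pos [ 0.4926 -0.1192  0.1241]
tcp_rot [ 3.1398  0.0032 -1.6053]
wrist_force [ 2.2245  0.9303 -1.3117]
ft_torque [ 0.0956 -0.3579 -0.0895]
opening 0.012
qpos [ 0.7342  0.5595 -0.6763  2.0204  0.5124  0.7368 -1.8639]
fence x,y mm [[-34.9, -107.2], [-37.1, -106.1], [-39.4, -105.6], [-41.6, -105.6], [-43.9, -105.6], [-46.1, -105.6], [-48.4, -106.1], [-50.8, -106.1], [-53.1, -106.1], [-55.4, -106.1], [-57.8, -106.0], [-60.2, -106.0]]
cover [[-21.8, -97.2], [-24.1, -97.2], [-26.4, -97.2], [-28.7, -97.7], [-31.1, -97.7], [-33.4, -97.7], [-35.8, -97.6], [-38.2, -97.6], [-40.6, -97.6], [-43.0, -97.5], [-45.4, -97.5], [-47.8, -97.5], [-50.3, -97.4], [-52.8, -97.4], [-55.3, -97.3], [-57.8, -97.9], [-60.4, -97.8], [-62.9, -97.8], [-65.5, -97.7]]
gap mm 8.476452332560363
```

View pics/g5c.png

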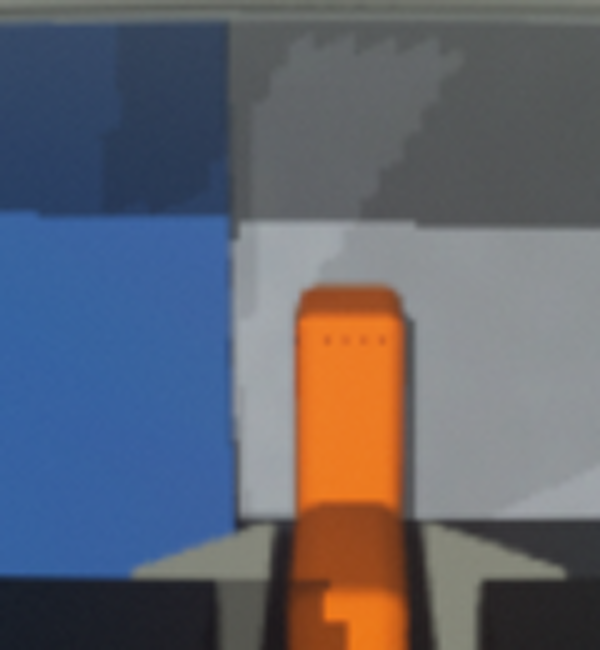

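Call:
apply_moves --targets '[{"fingers":0,"delta_pos":[-0.08,0,0],"roll":0},{"fingers":0,"delta_pos":[-0.16,0,0],"roll":0},{"fingers":0,"delta_pos":[-0.22,0,0],"roll":0},{"fingers":0,"delta_pos":[-0.22,0,0],"roll":0},{"fingers":0,"delta_pos":[-0.22,0,0],"roll":0}]'

```text
time: 15.63
eef_pos: [0.4928, -0.1136, 0.1241]
tcp_rot: [3.14, 0.003, -1.605]
wrist_force: [1.5, -2.3, -1.4]
opening: 0.0119
```

```bash
python3 cap.py g6; python3 gap.py g6;python3 - <<'E'
from h import *
s,c=pickle.load(open("g6.pkl","rb"));crop(c,270,350,150,250,6,"g6c.png")
E
```

```text
time 15.6333
eef_pos [ 0.4928 -0.1136  0.1241]
tcp_rot [ 3.1398  0.0033 -1.6054]
wrist_force [ 1.4619 -2.3337 -1.3921]
ft_torque [-0.4973 -0.372  -0.0888]
opening 0.0119
qpos [ 0.7247  0.5582 -0.6772  2.023   0.5123  0.7356 -1.875 ]
fence x,y mm [[-35.0, -101.7], [-37.2, -100.6], [-39.4, -100.1], [-41.6, -100.0], [-43.9, -100.6], [-46.2, -100.6], [-48.5, -100.6], [-50.8, -100.5], [-53.1, -100.5], [-55.5, -100.5], [-57.9, -100.5], [-60.3, -100.5]]
cover [[-21.8, -97.4], [-24.1, -97.4], [-26.4, -97.4], [-28.8, -97.4], [-31.1, -97.3], [-33.4, -97.3], [-35.8, -97.3], [-38.2, -97.3], [-40.6, -97.3], [-43.0, -97.3], [-45.4, -97.2], [-47.8, -97.2], [-50.3, -97.8], [-52.8, -97.8], [-55.3, -97.7], [-57.8, -97.7], [-60.3, -97.7], [-62.9, -97.7], [-65.5, -97.6]]
gap mm 3.1687898055872967
```

View pics/g6c.png

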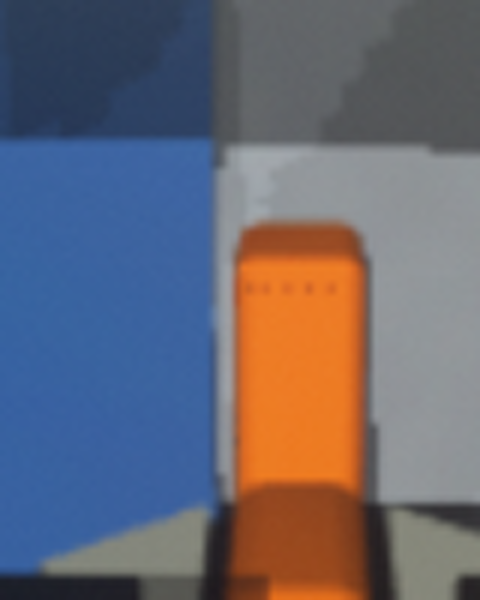

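Call:
apply_moves --targets '[{"fingers":0,"delta_pos":[-0.04,0,0],"roll":0},{"fingers":0,"delta_pos":[-0.08,0,0],"roll":0},{"fingers":0,"delta_pos":[-0.08,0,0],"roll":0},{"fingers":0,"delta_pos":[-0.08,0,0],"roll":0}]'

```text
time: 16.02
eef_pos: [0.4929, -0.1115, 0.1241]
tcp_rot: [3.14, 0.003, -1.605]
wrist_force: [1.6, -2.2, -2.1]
opening: 0.0119
```

```bash
python3 cap.py g7; python3 gap.py g7;python3 - <<'E'
from h import *
s,c=pickle.load(open("g7.pkl","rb"));crop(c,270,350,150,250,6,"g7c.png")
E
```

```text
time 16.0167
eef_pos [ 0.4929 -0.1115  0.1241]
tcp_rot [ 3.1398  0.0034 -1.6053]
wrist_force [ 1.5712 -2.1661 -2.0606]
ft_torque [-0.5895 -0.3591 -0.0683]
opening 0.0119
qpos [ 0.7211  0.5577 -0.6775  2.0239  0.5122  0.7351 -1.8791]
fence x,y mm [[-35.0, -99.6], [-37.2, -98.5], [-39.4, -98.0], [-41.7, -98.5], [-43.9, -98.5], [-46.2, -98.5], [-48.5, -98.5], [-50.8, -98.4], [-53.1, -98.4], [-55.5, -98.4], [-57.9, -98.4], [-60.3, -98.4]]
cover [[-21.8, -97.0], [-24.1, -97.0], [-26.4, -97.0], [-28.8, -97.5], [-31.1, -97.5], [-33.4, -97.5], [-35.8, -97.5], [-38.2, -97.5], [-40.6, -97.5], [-43.0, -96.9], [-45.4, -96.9], [-47.8, -96.9], [-50.3, -96.9], [-52.8, -96.8], [-55.3, -97.4], [-57.8, -96.8], [-60.4, -96.8], [-62.9, -96.8], [-65.5, -96.7]]
gap mm 1.473477878380078
```

View pics/g7c.png

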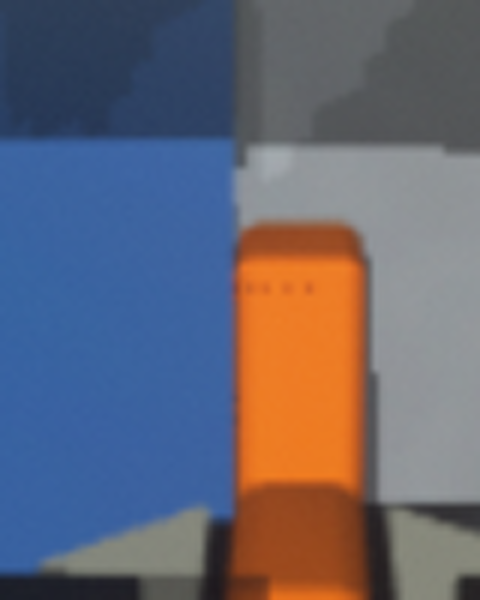

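The cover edge and the fence edge are now almost coincident, near column 309. I'll use a sub-pixel edge estimate of the cover to detect the first contact.

```bash
cat > sub.py <<'E'
import sys
from h import *
R_=R.from_euler("z",-2.2,degrees=True).as_matrix()[:2,:2];o0=np.array([.5674,-.0105])
def edge(c,v,u0,u1,lo,hi):
    r=c["color"][v].astype(float);q=(r[:,2]-r[:,0])  # blue-red
    a=q[u0-12:u0-4].mean();seg=q[u0-12:u1]
    b=q[u1:u1+6].mean();m=(a+b)/2
    i=np.where(seg<m)[0][0]+u0-12
    return i-1+(q[i-1]-m)/(q[i-1]-q[i])
for n in sys.argv[1:]:
    s,c=pickle.load(open(n+".pkl","rb"))
    out=[]
    u=proj(c,np.r_[o0+R_@[-.03,-.098],.043],s)[0,0];u=int(round(u))
    for v in range(156,184):
        try:
            e=edge(c,v,u-2,u+5,0,0);p=(onz(c,[e,v],.043,s)[0,:2]-o0)@R_;out.append([v,p[1]*1e3])
        except Exception as ex: pass
    out=np.array(out);a=out[:,1];k=abs(a-np.median(a))<.6
    print(n,"cover edge y",a[k].mean().round(2),"+-",(a[k].std()/np.sqrt(k.sum())).round(3),k.sum(),"tool y",((s["eef_pos"][:2]-o0)@R_*1e3).round(2),s["wrist_force"].round(2))
E
python3 sub.py g4 g5 g6 g7
```

```text
g4 cover edge y -97.66 +- 0.012 28 tool y [ -70.45 -167.28] [-0.22  0.36  5.14]
g5 cover edge y -97.65 +- 0.014 28 tool y [ -70.55 -111.45] [ 2.22  0.93 -1.31]
g6 cover edge y -97.56 +- 0.009 28 tool y [ -70.58 -105.92] [ 1.46 -2.33 -1.39]
g7 cover edge y -97.52 +- 0.005 28 tool y [ -70.6  -103.83] [ 1.57 -2.17 -2.06]
```

Call:
apply_moves --targets '[{"fingers":0,"delta_pos":[-0.015,0,0],"roll":0},{"fingers":0,"delta_pos":[-0.015,0,0],"roll":0},{"fingers":0,"delta_pos":[-0.015,0,0],"roll":0}]'

```text
time: 16.32
eef_pos: [0.4929, -0.1113, 0.1241]
tcp_rot: [3.14, 0.003, -1.605]
wrist_force: [1.6, -3.2, -2.5]
opening: 0.0118
```

```bash
python3 cap.py g8 >/dev/null; python3 sub.py g7 g8;python3 - <<'E'
from h import *
s,c=pickle.load(open("g8.pkl","rb"));crop(c,290,330,160,240,7,"g8c.png")
E
```

```text
g7 cover edge y -97.52 +- 0.005 28 tool y [ -70.6  -103.83] [ 1.57 -2.17 -2.06]
g8 cover edge y -97.59 +- 0.011 28 tool y [ -70.59 -103.54] [ 1.55 -3.19 -2.53]
```

View pics/g8c.png

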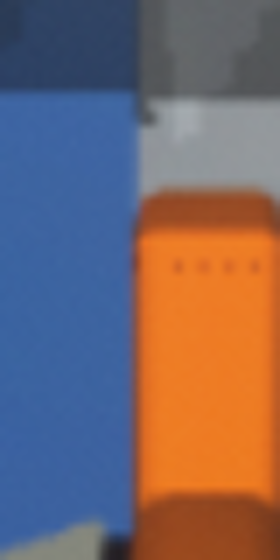

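Call:
apply_moves --targets '[{"fingers":0,"delta_pos":[-0.012,0,0],"roll":0},{"fingers":0,"delta_pos":[-0.012,0,0],"roll":0},{"fingers":0,"delta_pos":[-0.012,0,0],"roll":0}]'

```text
time: 16.62
eef_pos: [0.4929, -0.1111, 0.1241]
tcp_rot: [3.14, 0.003, -1.606]
wrist_force: [1.9, -3.0, -2.2]
opening: 0.0117
```

```bash
python3 cap.py g9 >/dev/null; python3 sub.py g8 g9
```

```text
g8 cover edge y -97.59 +- 0.011 28 tool y [ -70.59 -103.54] [ 1.55 -3.19 -2.53]
g9 cover edge y -97.46 +- 0.011 28 tool y [ -70.57 -103.39] [ 1.86 -3.04 -2.15]
```

Call:
apply_moves --targets '[{"fingers":0,"delta_pos":[-0.012,0,0],"roll":0},{"fingers":0,"delta_pos":[-0.012,0,0],"roll":0},{"fingers":0,"delta_pos":[-0.012,0,0],"roll":0}]'

```text
time: 16.92
eef_pos: [0.4929, -0.1108, 0.1241]
tcp_rot: [3.14, 0.003, -1.606]
wrist_force: [1.6, -3.6, -1.6]
opening: 0.0113
```

```bash
python3 cap.py g10 >/dev/null; python3 sub.py g9 g10
```

```text
g9 cover edge y -97.46 +- 0.011 28 tool y [ -70.57 -103.39] [ 1.86 -3.04 -2.15]
g10 cover edge y -97.16 +- 0.01 28 tool y [ -70.57 -103.11] [ 1.62 -3.62 -1.6 ]
```

The cover edge followed the last 0.28 mm step (-97.46 to -97.16), so contact has just been made. I'll relax the arm, then open.

Call:
apply_moves --targets '[{"fingers":0,"delta_pos":[0,0,0],"roll":0},{"fingers":0,"delta_pos":[0,0,0],"roll":0},{"fingers":0.18,"delta_pos":[0,0,0],"roll":0},{"fingers":0.25,"delta_pos":[0,0,0],"roll":0},{"fingers":0.35,"delta_pos":[0,0,0],"roll":0},{"fingers":0.4,"delta_pos":[0,0,0],"roll":0},{"fingers":0.4,"delta_pos":[0,0,0],"roll":0}]'

```text
time: 17.55
eef_pos: [0.4927, -0.1104, 0.1241]
tcp_rot: [3.14, 0.004, -1.605]
wrist_force: [-0.0, -0.2, -0.0]
opening: 0.0353
```

```bash
python3 cap.py g11 ; python3 sub.py g10 g11; python3 gap.py g11;python3 - <<'E'
from h import *
s,c=pickle.load(open("g11.pkl","rb"));crop(c,260,380,150,270,5,"g11c.png")
E
```

```text
time 17.55
eef_pos [ 0.4927 -0.1104  0.1241]
tcp_rot [ 3.1395  0.0035 -1.605 ]
wrist_force [-0.0144 -0.1808 -0.0381]
ft_torque [-0.0203 -0.0316  0.0447]
opening 0.0353
qpos [ 0.7193  0.5574 -0.6779  2.0246  0.5121  0.7351 -1.881 ]
g10 cover edge y -97.16 +- 0.01 28 tool y [ -70.57 -103.11] [ 1.62 -3.62 -1.6 ]
g11 cover edge y -97.08 +- 0.015 28 tool y [ -70.76 -102.66] [-0.01 -0.18 -0.04]
fence x,y mm [[-35.2, -98.4], [-37.4, -97.9], [-39.6, -97.3], [-41.8, -97.3], [-44.1, -97.3], [-46.4, -97.3], [-48.7, -97.3], [-51.0, -97.3], [-53.3, -97.2], [-55.7, -97.2], [-58.1, -97.2], [-60.4, -97.8]]
cover [[-22.0, -96.9], [-24.3, -96.9], [-26.6, -96.9], [-29.0, -96.9], [-31.3, -96.9], [-33.6, -96.9], [-36.0, -96.9], [-38.4, -96.9], [-40.8, -96.9], [-43.2, -96.3], [-45.6, -96.3], [-48.0, -96.3], [-50.5, -96.3], [-53.0, -96.2], [-55.5, -96.2], [-58.0, -96.2], [-60.5, -96.2], [-63.1, -96.2], [-65.7, -96.2]]
gap mm 0.9923438633369086
```

View pics/g11c.png

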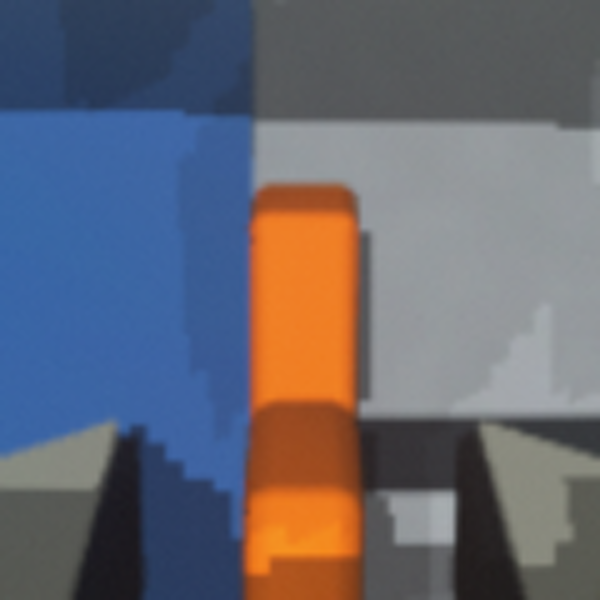

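Call:
apply_moves --targets '[{"fingers":0.4,"delta_pos":[0,0,-0.4],"roll":0},{"fingers":0.4,"delta_pos":[0,0,-1.2],"roll":0},{"fingers":0.4,"delta_pos":[0,0,-2.4],"roll":0},{"fingers":0.4,"delta_pos":[0,0,-3.4],"roll":0},{"fingers":0.4,"delta_pos":[-1,0,-3.4],"roll":0},{"fingers":0.4,"delta_pos":[-2.2,0,-3.4],"roll":0},{"fingers":0.4,"delta_pos":[-3.2,0.2,-3.4],"roll":0},{"fingers":0.4,"delta_pos":[-3.2,0.2,-3.4],"roll":0},{"fingers":0.4,"delta_pos":[-3.2,0.2,-3.4],"roll":0}]'

```text
time: 18.35
eef_pos: [0.4906, -0.0289, 0.2102]
tcp_rot: [3.14, 0.003, -1.601]
wrist_force: [-0.4, 0.0, 0.1]
opening: 0.0369
```

```bash
python3 cap.py g12;python3 - <<'E'
from h import *
s,c=pickle.load(open("g12.pkl","rb"));crop(c,340,480,120,260,5,"g12c.png")
E
```

```text
time 18.35
eef_pos [ 0.4906 -0.0289  0.2102]
tcp_rot [ 3.1403  0.0033 -1.6013]
wrist_force [-0.4253  0.0474  0.0624]
ft_torque [-0.0139  0.0372 -0.0337]
opening 0.0369
qpos [ 0.6779  0.4063 -0.8052  2.0061  0.3735  0.882  -1.9305]
```

View pics/g12.png

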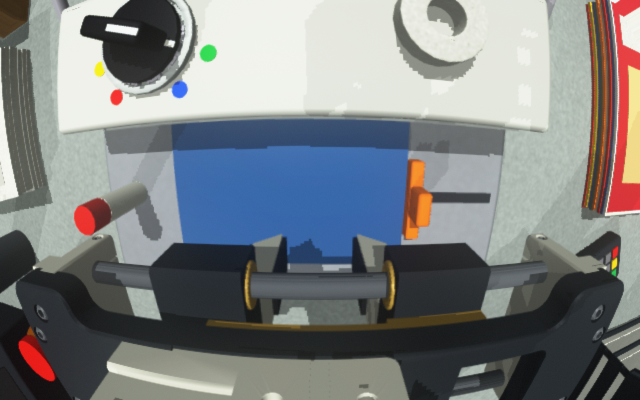

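View pics/g12c.png

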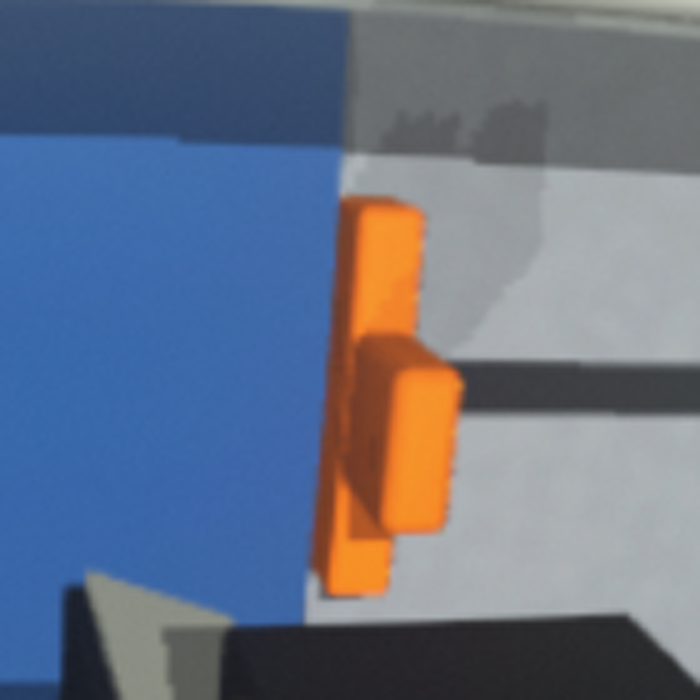

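The fence face meets the cover along its whole length, with no grey gap at columns 405–410. As a last check on the knob height, I'll triangulate the pointer mark from w8, g1 and g12.

```bash
python3 - <<'E'
from h import *
s8,c8=pickle.load(open("w8.pkl","rb"));s1,c1=pickle.load(open("g1.pkl","rb"));s2,c2=pickle.load(open("g12.pkl","rb"))
def tri(rs):
    A=np.zeros((3,3));b=np.zeros(3)
    for o,v in rs:
        v=v[0]/np.linalg.norm(v[0]);P=np.eye(3)-np.outer(v,v);A+=P;b+=P@o
    return np.linalg.solve(A,b)
def C(u,v,u0,v0,k):return [u0+(u+.5)/k-.5,v0+(v+.5)/k-.5]
crop(c2,70,230,0,110,5,"g12k.png")
i8,o8=C(392,349,220,150,4),C(381,482,220,150,4)
i1,o1=C(142,249,30,40,6),C(235,268,30,40,6)
print("inner",tri([rays(c8,i8,s8),rays(c1,i1,s1)]).round(4),"outer",tri([rays(c8,o8,s8),rays(c1,o1,s1)]).round(4))
# green dot same way, height must be .105
for s,c in((s1,c1),(s2,c2)):
    h=cv2.cvtColor(c["color"],cv2.COLOR_RGB2HSV);M=cv2.inRange(h,(50,120,60),(75,255,255));M[:,:80]=0;M[150:]=0;M[:,260:]=0
    k,l,st,ce=cv2.connectedComponentsWithStats(M);i=1+st[1:,4].argmax();print("green",onz(c,ce[i],.105,s).round(4))
E
```

```text
inner [0.6285 0.0876 0.1544] outer [0.62   0.0642 0.1534]
green [[0.6115 0.0404 0.105 ]]
green [[0.6115 0.0405 0.105 ]]
```

View pics/g12k.png

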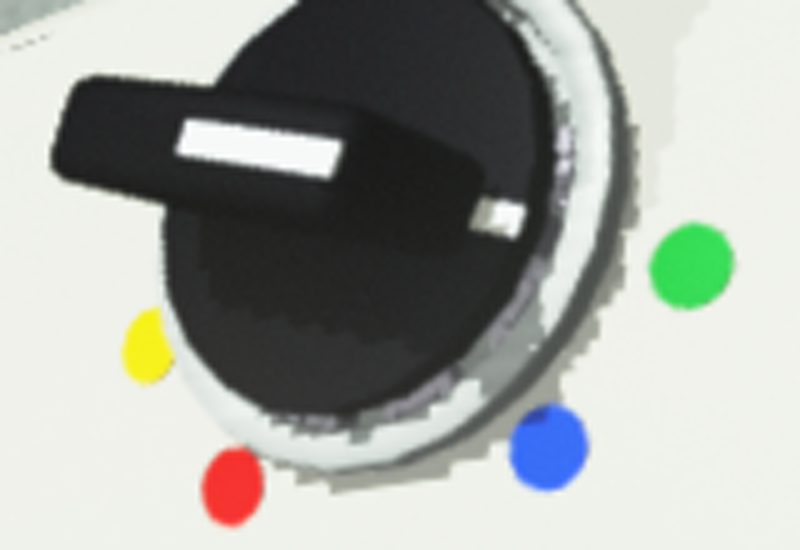

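The pointer mark triangulates to z = 0.154 m, which is the home height (0.159 if it were resting on the plate). It points at the green sticker, so I'm handing in.

```bash
python3 -c "
from plant import *
s=read_state();print(s['time'],abs(s['joint_velocities']).max());print(hand_in())"
```

```text
18.4 0.027533622556019398
the job is handed in; nothing more can be done
None
```

The binding machine is set up and handed in at 18.4 s: the selector knob is home at the green sticker and the edge guide touches the cover.

**Selector knob:** I lifted it about 7 mm and turned it to roughly 51°. I then loosened the grip and swept the pin along the plate until the spring dropped it in, with a steady drag of only about 0.2 N·m. The pointer mark triangulates to 0.153–0.154 m, which is the home height; resting on the plate it would read 0.159 m. The pointer sits at about 72° and the sticker at about 69°.

**Edge guide:** I slid it about 64 mm, with the last 2 mm in small steps. I stopped when the cover's edge first moved with it, and the last picture shows no gap along the fence.

- **Cover moved slightly:** making contact and releasing the guide shifted the cover by about 0.4–0.5 mm.
- **Disagreeing check:** one colour-threshold measurement still gave about a 1 mm gap. I put this down to edge-pixel bias and relied on the close-up view and on the cover moving.

The arm finished clear of everything. I saw nothing else disturbed in the last wrist view, but did not check the rest of the counter against the first pictures.

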